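# Fetch the specimen holder from behind the loading weights

## Task

The blue-topped specimen holder stands at the back of the rack, hemmed in by the two loading weights with red and yellow knobs: first lift both weights out of the way onto the green mat, then take the holder out and stand it in the middle of the empty abrading table. Once it stands there, put each weight back upright on exactly the place on the rack where it stood before. Keep everything upright, and do not disturb the amber jar on the mat or the black-topped holder on the other table.

Things in the scene. Friction and masses are not known exactly. Their poses are not given: they have to be found in the camera images.
- weight_red_c (a point): Loading weight with a red knob: a dark steel disc 52 mm in diameter, 34 mm high, topped by an upright red plastic knob 25 mm in diameter, 46 mm high (80 mm in all, 0.5 kg). Stands on the rack in front of the niche; which weight is on the left varies. Point: on its axis, 40 mm above its underside. Grip it by the knob's upper half, clear of the rack's walls.
- weight_yellow_c (a point): Loading weight with a yellow knob: a dark steel disc 52 mm in diameter, 34 mm high, topped by an upright yellow plastic knob 25 mm in diameter, 46 mm high (80 mm in all, 0.5 kg). Stands on the rack in front of the niche; which weight is on the left varies. Point: on its axis, 40 mm above its underside. Grip it by the knob's upper half, clear of the rack's walls.
- holder_c (a point): Specimen holder to fetch: upright brass cylinder 44 mm in diameter, 34 mm high, with a blue disc on top (35.5 mm in all), 0.2 kg, in the rack's niche. Point: its centre, 17 mm above its underside. In the niche it can be gripped only with one finger in front and one behind (closing along the rack's x axis), once both weights are gone.
- rack: Fixed rack: aluminium plate 150 (its x) by 130 (its y) by 8 mm with two grey walls forming a niche. Origin: centre of its underside, at bench level; x points to its back, roughly away from the robot. Holder at x=15, y=0; weights at x=-34, y=+30 and -30 mm. Walls 8 mm thick, middles at y=+32 and -32, from x=-3 to 39, tops 44 mm above the bench. Behind the holder the plate is bare.
- mat: Green parking mat, fixed, the side area: 110 mm (its x) by 200 mm (its y), 4 mm thick. Origin: centre of its underside, at bench level; z up. The jar stands near its +y end (y about +72 mm); the rest is free.
- table_free_top (a point): Empty abrading table, where the holder goes, fixed: a round platform with a knurled steel clamp ring 110 mm in diameter and 18 mm high around a white flat top 98 mm in diameter, 22 mm above the bench. Point: centre of the white top surface.
- table_used: The other abrading table, fixed, same shape and size as the empty one, occupied by the black-topped holder. Origin: centre of its underside, at bench level.
- used_holder_c (a point): Holder already in use: a brass cylinder like the wanted one (44 mm in diameter, 34 mm high) but with a black disc on top, standing on the occupied table; leave it alone. Point: its centre, 17 mm above its underside.
- jar_c (a point): Small amber jar with a white cap, 38 mm in diameter and 52 mm high, standing on the mat near its +y end; leave it alone. Point: its centre, 26 mm above its underside.
There are look-alikes about, which are no part of the job. What is shaped like the part that bears holder_c but purple is not meant. Leave any pink look-alike of the part that bears weight_yellow_c alone.

How it is judged:
By the outcome, as a careful person would: the job done as asked, in the order asked, and still so for the second after the job is handed in, with the robot touching nothing.
It also fails if it takes over 118 s, if anything falls off the work surface, if the arm or the gripper's body presses on something with over 40 N, if the wrist force passes 120 N, or if a joint passes its speed limit or range.

## Robot

A 7-joint arm with a two-finger parallel gripper is mounted at the origin on the work surface. World frame = base frame: x ahead of the robot, y to its left, z up, the work surface at z = 0. Lengths are in m, angles in rad, forces in N, time in s.
With the tool pointing down it reaches from about 0.4 to 0.875 m from the base axis. Payload 6.5 kg.
Tool frame: the origin (TCP) lies midway between the tips of the shut fingers; the grasp point (between the pads) lies ctrl.hold_point_z behind it (ctrl.hold_point_z is the distance from the TCP to the grasp point, in m); z points along the fingers, y is the direction in which the jaws open and shut (so a half turn about z gives the same grasp; the last joint's range is limited). The gripper opens to 85 mm and grips with 20 to 120 N. Pads are 22 mm wide; open, the fingers measure 114 mm over their backs; the gripper's body (76 mm by 85 mm) begins 54 mm behind the grasp point. The pads swing forward as they close: fully open they stand 13 mm farther back than shut.
Start: joints at [-1.328, 0.536, -0.004, 1.538, 0.003, 1.067, -0.071], TCP at [0.198, 0.619, 0.231] pointing down, gripper open.
Joint ranges: [-2.7, 2.7], [-0.37, 2.16], [-1.27, 1.26], [0.24, 2.4], [-1.31, 4.45], [0.19, 1.91], [-2.76, 2.76]. Speed limits (rad/s): [2.39, 2.39, 3.14, 3.14, 3.14, 3.14, 3.14].

## Interface

Orientations are given as a 3x3 rotation matrix whose columns are the frame's x, y, z axes.
In Python, from rig import ctrl gives the robot as it stands.
- The arm moves only by the tool carry_out, never from a script. Its argument "motion" is a list of rows, each a list of 6 numbers: the shift along the world's x, y, z in mm, then the turn, a rotation vector about the world's x, y, z in rad. A call has 1 to 12 rows; each row shifts and turns the commanded pose from where the row before left it; what a row does not reach is not made up. A row lasts 1/12 s, in which the tool goes at most 41.7 mm and 7.16 degrees, less where a joint would pass 70% of its speed; a pose out of reach is approached as far as the arm can. A call with a gripper value outside its range is refused whole. "hand" is the finger opening in mm, from 0 to 85.4, set as the call begins (left out, the last holds). The fingers move at their own pace and stop on an object; the grip force is fixed at half the most. Time passes only in rows, so rows that do not move let the fingers close. It gives the time, the measured TCP pose, the force and the opening at its end, in the units of the state.
- ctrl.get_state(): the state, without advancing time (a new reading comes with each control period).
- ctrl.camera(name): name is "scene" or "top"; returns a dict with "frame" (400x640x3 uint8, red, green, blue), "fx", "fy", "cx", "cy" (pixels), "rvec" (rotation vector, rad) and "tvec" (3), from world to camera coordinates, as OpenCV has them. Camera axes: x right, y down, z forward; pixel columns grow to the right and rows downward; lengths in m; the calibration is good to about 2 mm. A picture is of the moment at which its call begins. There is no depth.
- ctrl.close_job(): hands the job in, once; it reports no verdict.
The state is a dict: "clock": time; "joint_pos": joint angles; "qvel": joint speeds; "joint_efforts": joint torques, N m; "tool_pos": TCP position; "tool_rot": TCP orientation; "wrist_force": force on the tool from outside, world axes, zero at the start; "torque": the same for the moment, N m; "width": finger opening in m.
Only numpy, scipy, OpenCV 4.12 (cv2) and the standard library are available. Lean on these libraries where they do the work, as an engineer would, in place of code of your own. Each camera call takes 0.05 s, during which the arm holds its last target.

## Working session

There is one attempt and no reset: what is moved stays moved. The work goes in short steps, Python scripts to look and compute and a tool call to move; the robot and the scene stay as the last step left them, time stands still between calls to the robot, and variables do not carry over. Pictures are saved under pics/ and viewed, and the job is handed in when it is done.

Besides the shell and the picture viewer there is one more tool, called by a JSON object that holds its "op" and its "data", one argument or row to a line. carry_out: Moves the arm, as the interface text tells. Its arguments: {"type":"object","properties":{"motion":{"type":"array"},"hand":{"type":"number"}},"required":["motion"]}

```bash
mkdir -p pics; ls; cat > h.py <<'E'
from rig import ctrl
import cv2, numpy as np
def save(name,fn):
    c=ctrl.camera(name); cv2.imwrite('pics/'+fn,cv2.cvtColor(c['frame'],cv2.COLOR_RGB2BGR)); 
    np.save('pics/'+fn+'.npy',c,allow_pickle=True); return c
def load(fn): return np.load('pics/'+fn+'.npy',allow_pickle=True).item()
def ray(c,u,v,z):
    R=cv2.Rodrigues(np.array(c['rvec'],float))[0]; t=np.array(c['tvec'],float).ravel()
    o=-R.T@t; d=R.T@np.array([(u-c['cx'])/c['fx'],(v-c['cy'])/c['fy'],1.])
    return o+d*(z-o[2])/d[2]
def proj(c,P):
    P=np.atleast_2d(np.array(P,float))
    R=cv2.Rodrigues(np.array(c['rvec'],float))[0]; t=np.array(c['tvec'],float).ravel()
    q=P@R.T+t
    return np.c_[q[:,0]/q[:,2]*c['fx']+c['cx'],q[:,1]/q[:,2]*c['fy']+c['cy']]
E
python3 - <<'E'
from h import *
for n in('scene','top'):
    c=save(n,n+'0.png'); R=cv2.Rodrigues(np.array(c['rvec'],float))[0]
    print(n,c['fx'],c['cx'],c['cy'],-R.T@np.ravel(c['tvec']),R[2])
s=ctrl.get_state(); print(s); print(ctrl.hold_point_z)
E
```

```text
pics
scene 519.0558377400541 324.90139035959993 193.36381258559734 [1.31373903 0.45371863 1.00957289] [-0.6154846  -0.35473405 -0.70380569]
top 401.37599009514133 319.0599554714162 203.66261656609458 [ 0.44071058 -0.00491654  1.25484076] [ 0.06328833 -0.0016091  -0.99799399]
{'clock': 0.1, 'joint_pos': array([-1.32820522,  0.53711476, -0.00444367,  1.53873149,  0.00262668,
        1.06727424, -0.07119031]), 'qvel': array([ 0.00084828, -0.00089511,  0.00030803, -0.00161608, -0.00054968,
        0.00062212,  0.00062949]), 'joint_efforts': array([ 2.86814080e-03, -5.84560132e+01,  1.05218790e+00, -2.59772676e+01,
        1.26715316e-02,  4.65107878e-03,  2.36831431e-05]), 'tool_pos': array([0.1973915 , 0.61873605, 0.23050156]), 'tool_rot': array([[-9.52731620e-01,  3.03813018e-01, -3.33701028e-04],
       [ 3.03813172e-01,  9.52730471e-01, -1.48524415e-03],
       [-1.33309369e-04, -1.51642183e-03, -9.99998841e-01]]), 'wrist_force': array([0.54645512, 0.36992072, 1.13257706]), 'torque': array([0.03611563, 0.00482409, 0.01969926]), 'width': 0.08558876521295927}
0.0187
```

View pics/scene0.png

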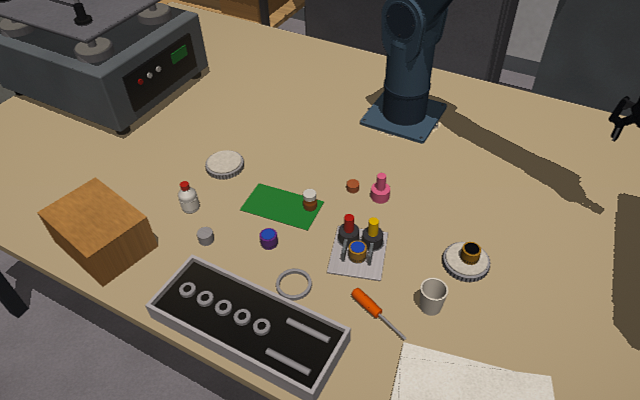

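View pics/top0.png

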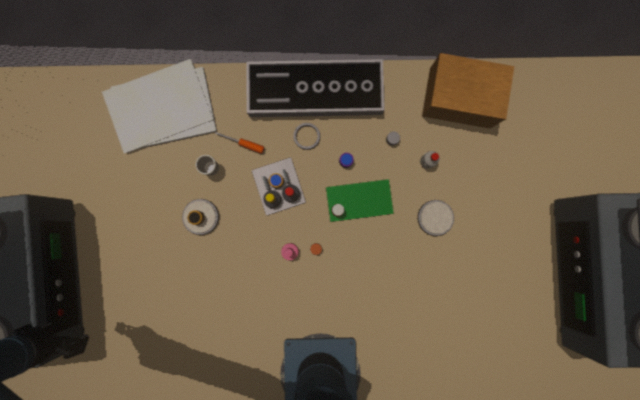

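```bash
python3 - <<'E'
from h import *
s=cv2.imread('pics/scene0.png'); t=cv2.imread('pics/top0.png')
a=cv2.resize(s[170:290,230:400],None,fx=4.4,fy=4.4,interpolation=cv2.INTER_CUBIC)
b=cv2.resize(t[140:265,240:400],None,fx=4.7,fy=4.7,interpolation=cv2.INTER_CUBIC)
cv2.imwrite('pics/cs.png',a);cv2.imwrite('pics/ct.png',b)
E
```

```text
(no output)
```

View pics/cs.png

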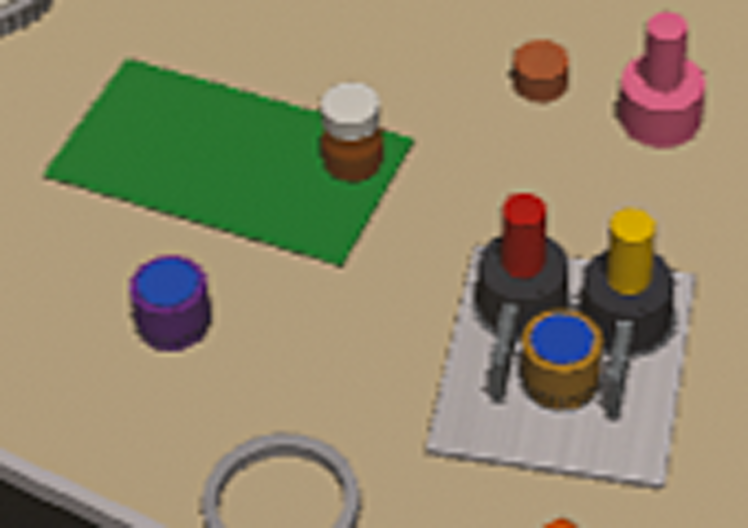

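View pics/ct.png

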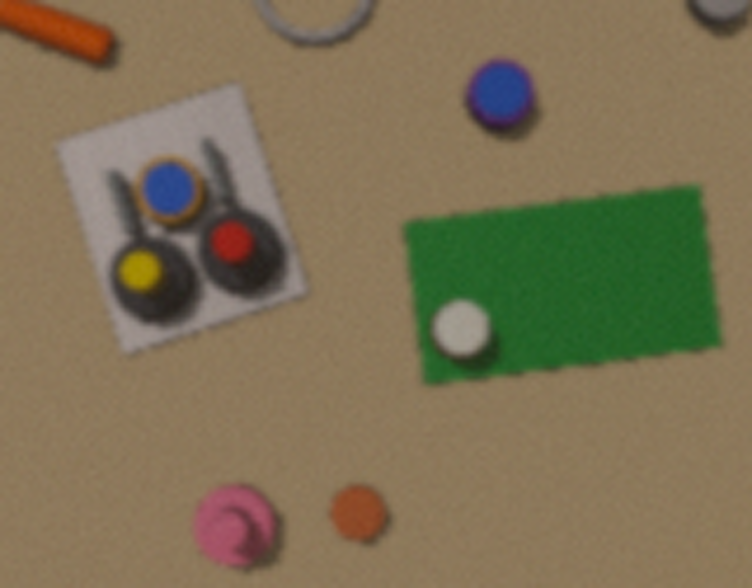

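The crops show two blue-topped cylinders. The one at scene (357,250) / top (276,181) is brass and stands between the rack walls, so it is the target. The one at scene (268,238) / top (347,160) has a purple body and is not meant. The knobbed weights on the rack are red, scene (349,222), and yellow, scene (373,230). The pink one at scene (380,188) stands on bare bench and is a look-alike.

```bash
cat > m.py <<'E'
from h import *
def hsv(c): return cv2.cvtColor(c['frame'],cv2.COLOR_RGB2HSV)
def blob(c,lo,hi,box):
    m=cv2.inRange(hsv(c),np.array(lo),np.array(hi)); k=np.zeros_like(m); u0,v0,u1,v1=box; k[v0:v1,u0:u1]=m[v0:v1,u0:u1]
    cs=cv2.findContours(k,cv2.RETR_EXTERNAL,cv2.CHAIN_APPROX_NONE)[0]
    return max(cs,key=cv2.contourArea),k
def cen(k):
    n,l,st,ce=cv2.connectedComponentsWithStats(k); i=1+np.argmax(st[1:,4]); return ce[i],st[i,4]
E
python3 - <<'E'
from m import *
S=load('scene0.png');T=load('top0.png')
B={'blue':((105,120,60),(125,255,255))}
def do(n,lo,hi,bs,bt,z):
    for nm,c,b in(('S',S,bs),('T',T,bt)):
        ct,k=blob(c,lo,hi,b); ce,a=cen(k); print(n,nm,ce.round(1),a,(ray(c,*ce,z)*1000).round(1))
do('blue',(105,150,60),(122,255,255),(340,235,375,270),(262,170,290,195),.0435)
# knob tops: bright part
H=hsv(S); print('red top/side',H[217,349],H[228,349],'yel',H[221,373],H[232,373]); H=hsv(T); print(H[191,290],H[198,270])
do('redtop',(0,180,165),(8,255,255),(335,205,360,245),(280,180,300,203),.088)
do('red2',(0,180,100),(8,255,255),(335,205,360,245),(280,180,300,203),.088)
do('yeltop',(20,180,190),(32,255,255),(362,210,388,250),(260,185,282,210),.088)
do('yel2',(20,180,100),(32,255,255),(362,210,388,250),(260,185,282,210),.088)
for nm,c,b in(('S',S,(230,170,340,240)),('T',T,(320,170,400,230))):
    ct,k=blob(c,(50,120,40),(75,255,255),b); hull=cv2.convexHull(ct); 
    r=cv2.approxPolyDP(hull,4,True)[:,0]; print('mat',nm,r.tolist(),[(ray(c,*p,.004)[:2]*1000).round(0).tolist() for p in r])
do('jarcap',(0,0,130),(40,70,255),(300,185,320,198),(330,200,348,218),.056)
E
```

```text
blue S [357.2 246.6] 111 [591.6 122.4  43.5]
blue T [275.4 179.9] 60 [592.5 124.1  43.5]
red top/side [  2 223 167] [  2 202 111] yel [ 24 255 208] [ 23 242 140]
[  2 215 146] [ 26 252 162]
redtop S [348.8 217.7] 39 [554.1  80.2  88. ]Traceback (most recent call last):
  File "<stdin>", line 10, in <module>
  File "<stdin>", line 6, in do
  File "m.py", line 6, in blob
    return max(cs,key=cv2.contourArea),k
           ~~~^^^^^^^^^^^^^^^^^^^^^^^^
ValueError: max() iterable argument is empty
```

```bash
python3 - <<'E'
from m import *
S=load('scene0.png');T=load('top0.png')
def do1(n,nm,lo,hi,b,z):
    c=S if nm=='S' else T
    ct,k=blob(c,lo,hi,b); ce,a=cen(k); print(n,nm,ce.round(1),a,(ray(c,*ce,z)*1000).round(1))
do1('red','S',(0,170,150),(8,255,255),(335,205,360,245),.088)
do1('red','T',(0,180,125),(8,255,255),(280,180,300,203),.088)
do1('yel','S',(20,180,180),(32,255,255),(362,210,388,250),.088)
do1('yel','T',(20,180,130),(32,255,255),(260,185,282,210),.088)
for nm,c,b in(('S',S,(230,170,340,240)),('T',T,(320,170,400,230))):
    ct,k=blob(c,(50,120,40),(75,255,255),b); r=cv2.approxPolyDP(cv2.convexHull(ct),3,True)[:,0]; print('mat',nm,r.tolist(),[(ray(c,*p,.004)[:2]*1000).round(0).tolist() for p in r])
do1('jar','S',(0,0,130),(40,70,255),(300,185,320,198),.056)
do1('jar','T',(0,0,130),(40,70,255),(330,200,348,218),.056)
for nm,c,b in(('S',S,(322,215,392,285)),('T',T,(245,150,315,220))):
    print('plate px',hsv(c)[(272,345) if nm=='S' else (172,262)], 'bench',hsv(c)[(280,320) if nm=='S' else (150,330)])
for nm,c,p in(('S',S,(224,164)),('T',T,(436,218))): print('tab',hsv(c)[p[1],p[0]])
for nm,c,b in(('S',S,(200,145,250,185)),('T',T,(412,195,460,240))):
    m=cv2.inRange(hsv(c),(0,0,110),(179,45,255)); ct,k=blob(c,(0,0,110),(179,50,255),b); h=cv2.convexHull(ct); e=cv2.fitEllipse(h); print('table',nm,e,cv2.contourArea(h),(ray(c,*e[0],.022)*1000).round(1),(ray(c,*e[0],.018)*1000).round(1))
s=cv2.imread('pics/scene0.png'); t=cv2.imread('pics/top0.png')
a=cv2.resize(s[140:190,190:260],None,fx=5.5,fy=5.5,interpolation=cv2.INTER_NEAREST)
b=cv2.resize(t[190:245,405:465],None,fx=5,fy=5,interpolation=cv2.INTER_NEAREST)
b=cv2.copyMakeBorder(b,0,0,0,0,0);H=max(a.shape[0],b.shape[0]); o=np.zeros((H,a.shape[1]+b.shape[1],3),np.uint8);o[:a.shape[0],:a.shape[1]]=a;o[:b.shape[0],a.shape[1]:]=b
cv2.imwrite('pics/tb.png',o)
E
```

```text
red S [348.7 216.9] 52 [552.1  78.8  88. ]
red T [288.9 190.9] 39 [553.9  80.5  88. ]
yel S [373.4 220.7] 59 [535.5 136.6  88. ]
yel T [269.2 197. ] 41 [537.1 138.   88. ]
mat S [[240, 209], [258, 184], [323, 202], [307, 229]] [[592.0, -227.0], [489.0, -238.0], [466.0, -42.0], [570.0, -31.0]]
mat T [[388, 181], [391, 213], [331, 220], [328, 187]] [[587.0, -224.0], [486.0, -231.0], [468.0, -43.0], [572.0, -36.0]]
jar S [309.2 192.8] 108 [496.9 -64.4  56. ]
jar T [337.6 209.3] 86 [498.7 -62.   56. ]
plate px [  6  15 169] bench [ 19  77 176]
plate px [  9  30 160] bench [ 17  93 137]
tab [ 18  36 190]
tab [ 18  49 155]
table S ((223.96310424804688, 162.39784240722656), (24.244626998901367, 37.935184478759766), 79.52140808105469) 708.0 [ 473.5 -364.5   22. ] [ 470.1 -367.8   18. ]
table T ((436.0374450683594, 217.1345672607422), (33.05841827392578, 34.52285385131836), 147.1372528076172) 876.0 [ 470.2 -365.3   22. ] [ 470.3 -366.5   18. ]
```

View pics/tb.png

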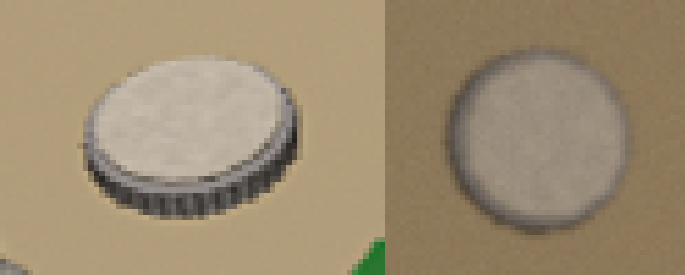

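{"op": "carry_out", "data": {
  "motion": [
    [15,-22.5,-2,0,0,-0.041],
    [15,-22.5,-2,0,0,-0.041],
    [15,-22.5,-2,0,0,-0.041],
    [15,-22.5,-2,0,0,-0.041],
    [15,-22.5,-2,0,0,-0.041],
    [15,-22.5,-2,0,0,-0.041],
    [15,-22.5,-2,0,0,-0.041],
    [15,-22.5,-2,0,0,-0.041],
    [15,-22.5,-2,0,0,-0.041],
    [15,-22.5,-2,0,0,-0.041],
    [15,-22.5,-2,0,0,-0.041],
    [15,-22.5,-2,0,0,-0.041]
  ],
  "hand": 60
}}

```text
clock: 1.1
tool_pos: [0.3779, 0.3479, 0.207]
tool_rot: [[-0.695, 0.719, -0.0], [0.719, 0.695, -0.0], [-0.0, -0.001, -1.0]]
wrist_force: [0.3, 0.3, -0.0]
width: 0.0601
```

{"op": "carry_out", "data": {
  "motion": [
    [15,-22.5,-2,0,0,-0.041],
    [15,-22.5,-2,0,0,-0.041],
    [15,-22.5,-2,0,0,-0.041],
    [15,-22.5,-2,0,0,-0.041],
    [15,-22.5,-2,0,0,-0.041],
    [15,-22.5,-2,0,0,-0.041],
    [15,-22.5,-2,0,0,-0.041],
    [15,-22.5,-2,0,0,-0.041],
    [13,-22.5,-2,0,0,-0.041],
    [10,-22.5,-2,0,0,-0.041],
    [5,-14.5,0,0,0,-0.036],
    [0,0,0,0,0,0]
  ]
}}

```text
clock: 2.1
tool_pos: [0.5263, 0.1056, 0.1872]
tool_rot: [[-0.311, 0.95, 0.0], [0.95, 0.311, -0.002], [-0.002, -0.001, -1.0]]
wrist_force: [-0.3, -0.2, -0.5]
width: 0.0601
```

```bash
python3 - <<'E'
from m import *
s=ctrl.get_state(); R=s['tool_rot']; print(s['clock'],s['tool_pos']*1e3,np.degrees(np.arctan2(R[1,1],R[0,1])),R[:,2],s['width'],s['wrist_force'])
a=save('scene','scene1.png')
E
```

```text
2.1 [526.27767259 105.62145255 187.15384507] 18.143866259198216 [ 5.77088583e-05 -2.13627736e-03 -9.99997716e-01] 0.06014199406000588 [-0.33076604 -0.23989724 -0.54172389]
```

View pics/scene1.png

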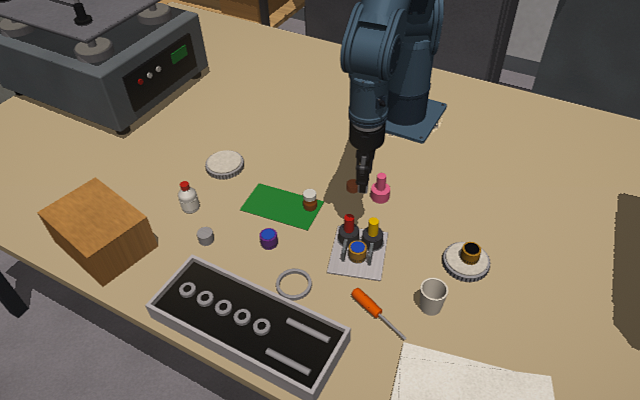

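{"op": "carry_out", "data": {
  "motion": [
    [9,-9,-6,0,0,-0.012],
    [9,-9,-10,0,0,-0.012],
    [8,-7,-10,0,0,-0.009],
    [0,0,-12,0,0,0],
    [0,0,-10,0,0,0],
    [0,0,0,0,0,0],
    [0,0,0,0,0,0]
  ]
}}

```text
clock: 2.73
tool_pos: [0.5504, 0.0858, 0.1385]
tool_rot: [[-0.289, 0.957, -0.002], [0.957, 0.289, 0.0], [0.001, -0.002, -1.0]]
wrist_force: [0.2, -0.5, 0.5]
width: 0.06
```

```bash
cat > st.py <<'E'
from m import *
def st():
    s=ctrl.get_state(); R=s['tool_rot']; print(round(s['clock'],2),(s['tool_pos']*1e3).round(1),'yaw',np.degrees(np.arctan2(R[1,1],R[0,1])).round(2),R[:2,2].round(4),s['width'].round(4),s['wrist_force'].round(1))
E
python3 - <<'E'
from st import *
st()
s=save('scene','s2.png')['frame'];t=save('top','t2.png')['frame']
a=cv2.resize(s[150:290,300:420],None,fx=3.2,fy=3.2);b=cv2.resize(t[150:290,225:345],None,fx=3.2,fy=3.2)
cv2.imwrite('pics/c2.png',np.hstack([a,b])[:,:,::-1])
E
```

```text
Traceback (most recent call last):
  File "st.py", line 3, in st
    s=ctrl.get_state(); R=s['tool_rot']; print(round(s['clock'],2),(s['tool_pos']*1e3).round(1),'yaw',np.degrees(np.arctan2(R[1,1],R[0,1])).round(2),R[:2,2].round(4),s['width'].round(4),s['wrist_force'].round(1))
                                                                                                                                                                      ^^^^^^^^^^^^^^^^
AttributeError: 'float' object has no attribute 'round'
```

```bash
sed -i "s/s\['width'\].round(4)/round(float(s['width']),4)/" st.py
python3 - <<'E'
from st import *
st()
s=save('scene','s2.png')['frame'];t=save('top','t2.png')['frame']
st()
a=cv2.resize(s[150:290,300:420],None,fx=3.2,fy=3.2);b=cv2.resize(t[150:290,225:345],None,fx=3.2,fy=3.2)
cv2.imwrite('pics/c2.png',np.hstack([a,b])[:,:,::-1])
E
```

```text
2.73 [550.4  85.8 138.5] yaw 16.77 [-0.0021  0.0001] 0.06 [ 0.2 -0.5  0.5]
2.83 [551.5  85.5 139.6] yaw 16.74 [0.0002 0.0004] 0.0598 [-1.  -0.3  1. ]
```

View pics/c2.png

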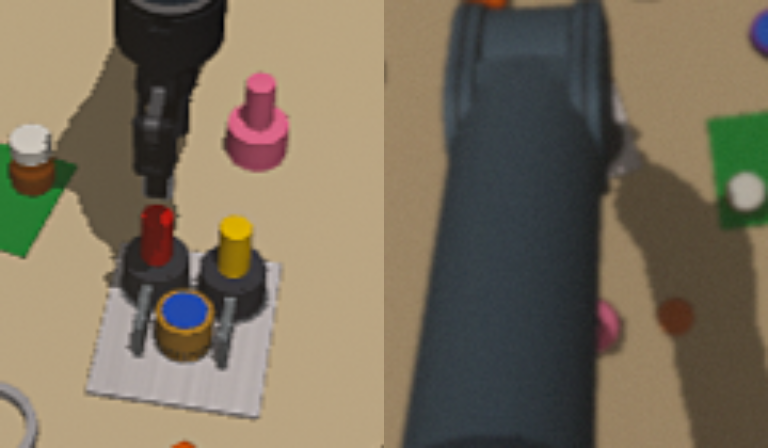

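{"op": "carry_out", "data": {
  "motion": [
    [1.5,-3,0,0,0,-0.01],
    [0,-2.5,-5,0,0,0],
    [0,0,-10,0,0,0],
    [0,0,-10,0,0,0],
    [0,0,-10,0,0,0],
    [0,0,-10,0,0,0],
    [0,0,-10,0,0,0],
    [0,0,-10,0,0,0],
    [0,0,-8,0,0,0],
    [0,0,-5,0,0,0],
    [0,0,-3,0,0,0],
    [0,0,0,0,0,0]
  ]
}}

```text
clock: 3.83
tool_pos: [0.5528, 0.0791, 0.0577]
tool_rot: [[-0.277, 0.961, -0.001], [0.961, 0.277, -0.0], [-0.0, -0.001, -1.0]]
wrist_force: [-0.5, 0.1, 0.9]
width: 0.0599
```

{"op": "carry_out", "data": {
  "motion": [
    [0,0,0,0,0,0],
    [0,0,0,0,0,0],
    [0,0,0,0,0,0]
  ]
}}

```text
clock: 4.08
tool_pos: [0.5534, 0.0793, 0.0588]
tool_rot: [[-0.277, 0.961, 0.001], [0.961, 0.277, 0.0], [-0.0, 0.001, -1.0]]
wrist_force: [-0.7, 0.5, -0.3]
width: 0.06
```

```bash
python3 - <<'E'
from st import *
st()
s=save('scene','s3.png')['frame']
cv2.imwrite('pics/c3.png',cv2.resize(s[150:290,300:420],None,fx=4,fy=4)[:,:,::-1])
E
```

```text
4.08 [553.4  79.3  58.8] yaw 16.1 [0.0009 0.0002] 0.06 [-0.7  0.5 -0.3]
```

View pics/c3.png

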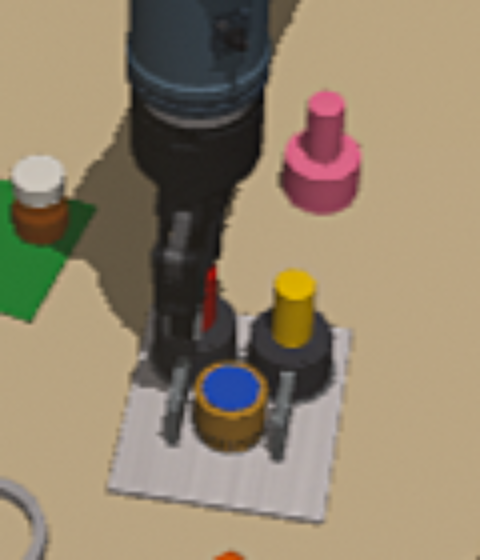

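{"op": "carry_out", "data": {
  "motion": [
    [0,0,0,0,0,0],
    [0,0,0,0,0,0],
    [0,0,0,0,0,0],
    [0,0,0,0,0,0],
    [0,0,0,0,0,0],
    [0,0,0,0,0,0],
    [0,0,0,0,0,0],
    [0,0,0,0,0,0]
  ],
  "hand": 15
}}

```text
clock: 4.8
tool_pos: [0.5535, 0.0794, 0.0586]
tool_rot: [[-0.277, 0.961, 0.001], [0.961, 0.277, 0.0], [-0.0, 0.001, -1.0]]
wrist_force: [1.0, 1.0, 4.8]
width: 0.0232
```

{"op": "carry_out", "data": {
  "motion": [
    [0,0,2,0,0,0],
    [0,0,4,0,0,0],
    [0,0,6,0,0,0],
    [0,0,8,0,0,0],
    [0,0,0,0,0,0],
    [0,0,0,0,0,0]
  ]
}}

```text
clock: 5.3
tool_pos: [0.5534, 0.0793, 0.0789]
tool_rot: [[-0.277, 0.961, 0.001], [0.961, 0.277, 0.0], [-0.0, 0.001, -1.0]]
wrist_force: [0.4, -0.6, -4.7]
width: 0.0234
```

```bash
python3 - <<'E'
from st import *
st()
s=save('scene','s4.png')['frame']
cv2.imwrite('pics/c4.png',cv2.resize(s[150:290,300:420],None,fx=4,fy=4)[:,:,::-1])
E
```

```text
5.3 [553.4  79.3  78.9] yaw 16.1 [0.0011 0.0002] 0.0234 [ 0.4 -0.6 -4.7]
```

View pics/c4.png

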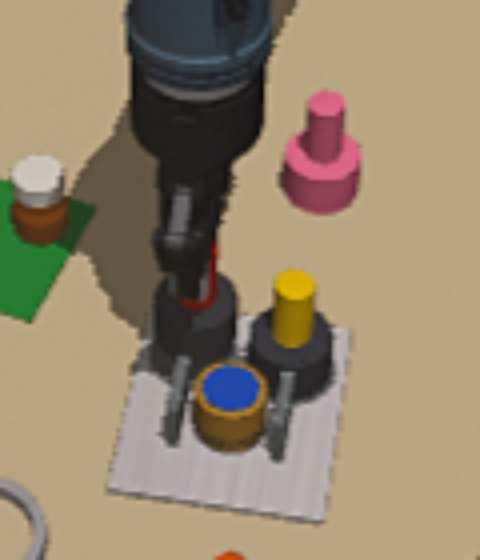

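{"op": "carry_out", "data": {
  "motion": [
    [0,0,8,0,0,0],
    [0,0,15,0,0,0],
    [0,0,18,0,0,0],
    [0,0,18,0,0,0],
    [0,0,14,0,0,0],
    [0,0,7,0,0,0],
    [0,-4,0,0,0,0],
    [-1,-12,0,0,0,0],
    [-1,-20,0,0,0,0],
    [-1.5,-24,0,0,0,0],
    [-2,-26,0,0,0,0],
    [-2,-26,0,0,0,0]
  ]
}}

```text
clock: 6.35
tool_pos: [0.544, -0.035, 0.157]
tool_rot: [[-0.277, 0.961, -0.003], [0.961, 0.277, -0.001], [-0.0, -0.003, -1.0]]
wrist_force: [-0.5, -0.7, -4.5]
width: 0.0233
```

{"op": "carry_out", "data": {
  "motion": [
    [-2,-26,0,0,0,0],
    [-2,-26,0,0,0,0],
    [-2,-26,0,0,0,0],
    [-1.5,-26,0,0,0,0],
    [-1,-24,0,0,0,0],
    [-1,-20,0,0,0,0],
    [-0.5,-12,0,0,0,0],
    [0,-6,0,0,0,0],
    [0,0,-10,0,0,0],
    [0,0,-18,0,0,0],
    [0,0,-18,0,0,0],
    [0,0,-10,0,0,0]
  ]
}}

```text
clock: 7.35
tool_pos: [0.5344, -0.1961, 0.0994]
tool_rot: [[-0.28, 0.96, -0.003], [0.96, 0.28, 0.002], [0.003, -0.003, -1.0]]
wrist_force: [-0.7, -0.0, -6.1]
width: 0.0233
```

{"op": "carry_out", "data": {
  "motion": [
    [0,0,-10,0,0,0],
    [0,0,-10,0,0,0],
    [0,0,-8,0,0,0],
    [0,0,-4,0,0,0],
    [0,0,0,0,0,0],
    [0,0,0,0,0,0],
    [0,0,0,0,0,0]
  ]
}}

```text
clock: 7.93
tool_pos: [0.5361, -0.199, 0.0709]
tool_rot: [[-0.277, 0.961, 0.001], [0.961, 0.277, -0.0], [-0.001, 0.001, -1.0]]
wrist_force: [0.0, -0.4, -6.1]
width: 0.0232
```

```bash
python3 - <<'E'
from st import *
st()
s=save('scene','s5.png')['frame']
cv2.imwrite('pics/c5.png',cv2.resize(s[130:290,220:400],None,fx=3.5,fy=3.5)[:,:,::-1])
E
```

```text
7.93 [ 536.1 -199.    70.9] yaw 16.1 [ 0.0013 -0.0004] 0.0232 [ 0.  -0.4 -6.1]
```

View pics/c5.png

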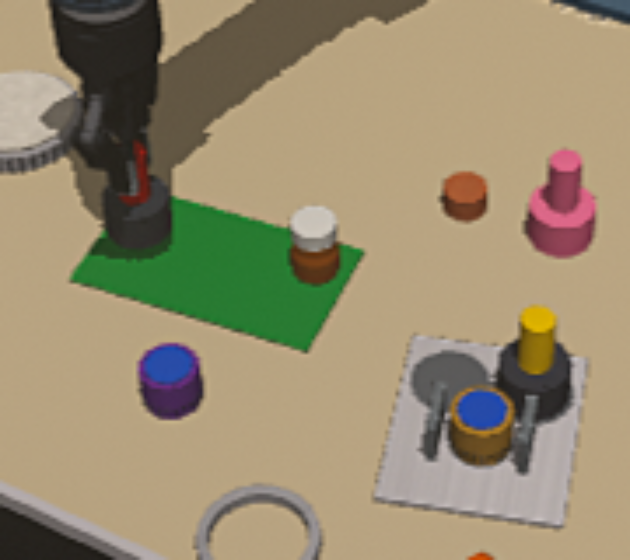

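{"op": "carry_out", "data": {
  "motion": [
    [0,0,-6,0,0,0],
    [0,0,-5,0,0,0],
    [0,0,-2,0,0,0],
    [0,0,-2,0,0,0],
    [0,0,-1,0,0,0],
    [0,0,0,0,0,0],
    [0,0,0,0,0,0]
  ]
}}

```text
clock: 8.57
tool_pos: [0.5354, -0.1987, 0.0546]
tool_rot: [[-0.277, 0.961, -0.0], [0.961, 0.277, 0.0], [0.0, -0.0, -1.0]]
wrist_force: [-1.3, 1.4, 1.4]
width: 0.0233
```

```bash
python3 - <<'E'
from st import *
st()
s=save('scene','s6.png')
H=hsv(s); print(H[234,345:362:2].tolist())
cv2.imwrite('pics/c6.png',cv2.resize(s['frame'][215:290,320:400],None,fx=7,fy=7,interpolation=0)[:,:,::-1])
E
```

```text
8.57 [ 535.4 -198.7   54.6] yaw 16.1 [-0.0003  0.0003] 0.0233 [-1.3  1.4  1.4]
[[15, 6, 92], [0, 6, 92], [0, 6, 92], [15, 5, 93], [30, 3, 91], [15, 6, 89], [15, 6, 92], [5, 15, 181], [6, 14, 188]]
```

View pics/c6.png

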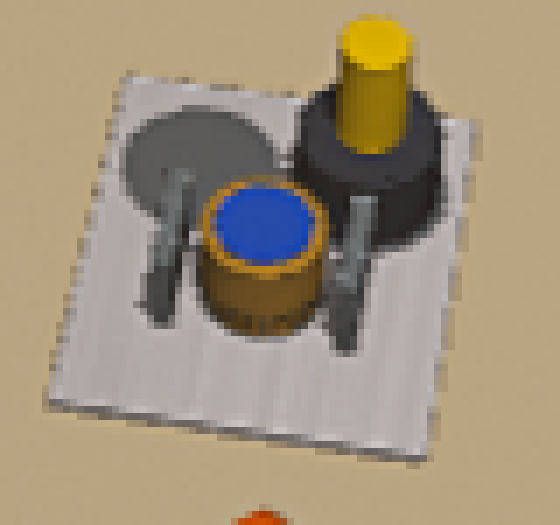

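{"op": "carry_out", "data": {
  "motion": [
    [0,0,0,0,0,0],
    [0,0,0,0,0,0],
    [0,0,0,0,0,0],
    [0,0,0,0,0,0],
    [0,0,4,0,0,0],
    [0,0,8,0,0,0],
    [0,0,14,0,0,0],
    [0,0,18,0,0,0],
    [0,0,18,0,0,0],
    [0,0,16,0,0,0],
    [0,0,12,0,0,0],
    [0,0,5,0,0,0]
  ],
  "hand": 60
}}

```text
clock: 9.62
tool_pos: [0.5366, -0.1992, 0.1516]
tool_rot: [[-0.277, 0.961, 0.003], [0.961, 0.277, -0.001], [-0.002, 0.003, -1.0]]
wrist_force: [0.4, -0.1, -0.4]
width: 0.0601
```

{"op": "carry_out", "data": {
  "motion": [
    [0,8,0,0,0,0],
    [0,16,0,0,0,0],
    [0,24,0,0,0,0],
    [0,30,0,0,0,0],
    [0,32,0,0,0,0],
    [0,32,0,0,0,0],
    [0,32,0,0,0,0],
    [0,32,0,0,0,0],
    [0,32,0,0,0,0],
    [0,30,0,0,0,0],
    [0,26,0,0,0,0],
    [0,20,0,0,0,0]
  ]
}}

```text
clock: 10.62
tool_pos: [0.5341, 0.1189, 0.1482]
tool_rot: [[-0.28, 0.96, -0.002], [0.96, 0.28, 0.001], [0.001, -0.002, -1.0]]
wrist_force: [0.2, -0.1, -0.0]
width: 0.0601
```

{"op": "carry_out", "data": {
  "motion": [
    [0.5,14,0,0,0,0],
    [0,6,0,0,0,0],
    [0,2,0,0,0,0],
    [0,0,0,0,0,0],
    [0,0,0,0,0,0]
  ]
}}

```text
clock: 11.03
tool_pos: [0.5361, 0.1355, 0.1492]
tool_rot: [[-0.275, 0.961, -0.0], [0.961, 0.275, -0.001], [-0.001, -0.0, -1.0]]
wrist_force: [0.2, 0.1, -0.4]
width: 0.06
```

```bash
python3 - <<'E'
from st import *
st()
s=save('scene','s7.png');t=save('top','t7.png')
a=cv2.resize(s['frame'][140:290,230:400],None,fx=3,fy=3);b=cv2.resize(t['frame'][150:300,250:410],None,fx=2,fy=2)
o=np.zeros((450,a.shape[1]+b.shape[1]-30,3),np.uint8); o=np.zeros((450,a.shape[1]+b.shape[1],3),np.uint8);o[:a.shape[0],:a.shape[1]]=a;o[:b.shape[0],a.shape[1]:]=b
o=o[:,:800];cv2.imwrite('pics/c7.png',o[:,:,::-1])
E
```

```text
11.03 [536.1 135.5 149.2] yaw 15.98 [-0.0002 -0.001 ] 0.06 [ 0.2  0.1 -0.4]
```

View pics/c7.png

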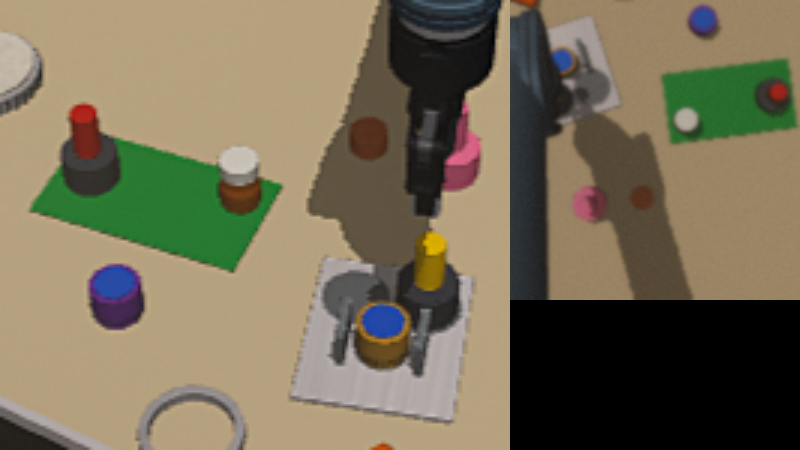

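Red now stands upright on the mat, at about scene (258,190). The gripper is above yellow, so I move 1.5 mm in y and descend.

{"op": "carry_out", "data": {
  "motion": [
    [0,1.5,-6,0,0,0],
    [0,0,-12,0,0,0],
    [0,0,-14,0,0,0],
    [0,0,-14,0,0,0],
    [0,0,-12,0,0,0],
    [0,0,-10,0,0,0],
    [0,0,-10,0,0,0],
    [0,0,-8,0,0,0],
    [0,0,-4,0,0,0],
    [0,0,-1,0,0,0],
    [0,0,0,0,0,0],
    [0,0,0,0,0,0]
  ]
}}

```text
clock: 12.13
tool_pos: [0.5365, 0.1389, 0.0587]
tool_rot: [[-0.277, 0.961, 0.001], [0.961, 0.277, 0.0], [0.0, 0.001, -1.0]]
wrist_force: [0.3, 0.5, -0.5]
width: 0.0598
```

{"op": "carry_out", "data": {
  "motion": [
    [0,0,0,0,0,0],
    [0,0,0,0,0,0],
    [0,0,0,0,0,0],
    [0,0,0,0,0,0],
    [0,0,0,0,0,0],
    [0,0,0,0,0,0],
    [0,0,0,0,0,0],
    [0,0,0,0,0,0]
  ],
  "hand": 15
}}

```text
clock: 12.8
tool_pos: [0.5366, 0.139, 0.0589]
tool_rot: [[-0.277, 0.961, 0.001], [0.961, 0.277, 0.0], [0.0, 0.001, -1.0]]
wrist_force: [-0.7, 0.8, 5.0]
width: 0.0229
```

{"op": "carry_out", "data": {
  "motion": [
    [0,0,2,0,0,0],
    [0,0,4,0,0,0],
    [0,0,6,0,0,0],
    [0,0,8,0,0,0],
    [0,0,0,0,0,0],
    [0,0,0,0,0,0]
  ]
}}

```text
clock: 13.3
tool_pos: [0.5364, 0.1389, 0.0789]
tool_rot: [[-0.277, 0.961, 0.001], [0.961, 0.277, 0.0], [0.0, 0.001, -1.0]]
wrist_force: [-1.0, 0.5, -4.5]
width: 0.0232
```

```bash
python3 - <<'E'
from st import *
st()
s=save('scene','s8.png')['frame']
cv2.imwrite('pics/c8.png',cv2.resize(s[150:290,300:420],None,fx=4,fy=4)[:,:,::-1])
E
```

```text
13.3 [536.4 138.9  78.9] yaw 16.1 [0.0012 0.0004] 0.0232 [-1.   0.5 -4.5]
```

View pics/c8.png

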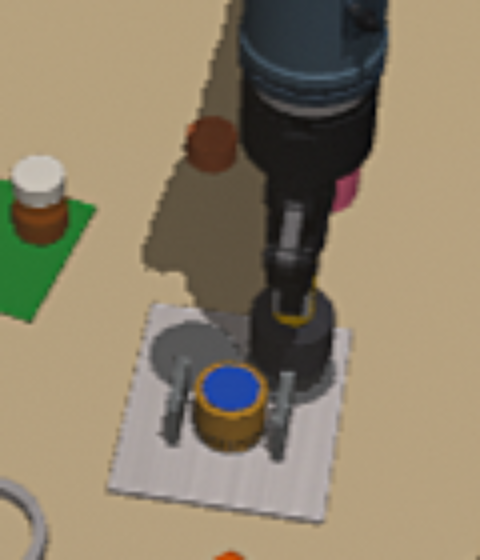

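{"op": "carry_out", "data": {
  "motion": [
    [0,0,8,0,0,0],
    [0,0,15,0,0,0],
    [0,0,18,0,0,0],
    [0,0,18,0,0,0],
    [0,0,14,0,0,0],
    [0,0,7,0,0,0],
    [0,-4,0,0,0,0],
    [0,-12,0,0,0,0],
    [-0.5,-20,0,0,0,0],
    [-0.5,-24,0,0,0,0],
    [-0.5,-26,0,0,0,0],
    [-1,-26,0,0,0,0]
  ]
}}

```text
clock: 14.35
tool_pos: [0.5322, 0.0244, 0.157]
tool_rot: [[-0.277, 0.961, -0.002], [0.961, 0.277, -0.001], [-0.0, -0.003, -1.0]]
wrist_force: [1.0, 0.8, -4.4]
width: 0.0235
```

{"op": "carry_out", "data": {
  "motion": [
    [-1,-26,0,0,0,0],
    [-1,-26,0,0,0,0],
    [-0.5,-26,0,0,0,0],
    [-0.5,-26,0,0,0,0],
    [-0.5,-24,0,0,0,0],
    [-0.5,-20,0,0,0,0],
    [0,-12,0,0,0,0],
    [0,-6,0,0,0,0],
    [0,0,-10,0,0,0],
    [0,0,-18,0,0,0],
    [0,0,-18,0,0,0],
    [0,0,-10,0,0,0]
  ]
}}

```text
clock: 15.35
tool_pos: [0.5282, -0.1368, 0.0995]
tool_rot: [[-0.28, 0.96, -0.003], [0.96, 0.28, 0.002], [0.003, -0.003, -1.0]]
wrist_force: [-1.1, 0.2, -4.5]
width: 0.0232
```

{"op": "carry_out", "data": {
  "motion": [
    [0,0,-10,0,0,0],
    [0,0,-10,0,0,0],
    [0,0,-8,0,0,0],
    [0,0,-6,0,0,0],
    [0,0,-5,0,0,0],
    [0,0,-4,0,0,0],
    [0,0,-2,0,0,0],
    [0,0,0,0,0,0],
    [0,0,0,0,0,0]
  ]
}}

```text
clock: 16.1
tool_pos: [0.5298, -0.1393, 0.0575]
tool_rot: [[-0.277, 0.961, 0.0], [0.961, 0.277, -0.0], [-0.0, 0.0, -1.0]]
wrist_force: [0.6, 0.7, -5.5]
width: 0.0229
```

```bash
python3 - <<'E'
from st import *
st()
s=save('scene','s9.png')['frame']
cv2.imwrite('pics/c9.png',cv2.resize(s[130:290,220:400],None,fx=3.5,fy=3.5)[:,:,::-1])
E
```

```text
16.1 [ 529.8 -139.3   57.5] yaw 16.1 [ 0.0005 -0.0001] 0.0229 [ 0.6  0.7 -5.5]
```

View pics/c9.png

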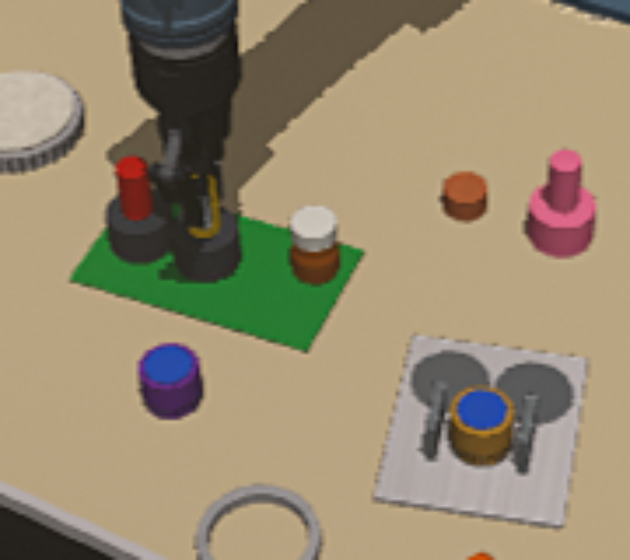

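{"op": "carry_out", "data": {
  "motion": [
    [0,0,-1.5,0,0,0],
    [0,0,-1.5,0,0,0],
    [0,0,0,0,0,0],
    [0,0,0,0,0,0]
  ]
}}

```text
clock: 16.48
tool_pos: [0.53, -0.1393, 0.0549]
tool_rot: [[-0.277, 0.961, 0.001], [0.961, 0.277, 0.0], [-0.0, 0.001, -1.0]]
wrist_force: [-0.8, 0.4, 3.6]
width: 0.023
```

{"op": "carry_out", "data": {
  "motion": [
    [0,0,0,0,0,0],
    [0,0,0,0,0,0],
    [0,0,0,0,0,0],
    [0,0,0,0,0,0],
    [0,0,4,0,0,0],
    [0,0,8,0,0,0],
    [0,0,14,0,0,0],
    [0,0,18,0,0,0],
    [0,0,18,0,0,0],
    [0,0,16,0,0,0],
    [0,0,12,0,0,0],
    [0,0,5,0,0,0]
  ],
  "hand": 60
}}

```text
clock: 17.48
tool_pos: [0.5306, -0.1396, 0.1515]
tool_rot: [[-0.277, 0.961, 0.003], [0.961, 0.277, -0.0], [-0.001, 0.003, -1.0]]
wrist_force: [-1.0, -0.5, -1.0]
width: 0.0601
```

```bash
python3 - <<'E'
from st import *
st()
s=save('scene','s10.png');t=save('top','t10.png')
# marks
m=cv2.inRange(hsv(s),(0,0,80),(179,25,110)); k=np.zeros_like(m);k[220:255,330:395]=m[220:255,330:395]
cv2.imwrite('pics/mk.png',np.hstack([cv2.resize(k[210:290,325:400],None,fx=5,fy=5,interpolation=0),cv2.resize(cv2.cvtColor(t['frame'],cv2.COLOR_RGB2GRAY)[145:225,245:320],None,fx=5,fy=5,interpolation=0)]))
print(hsv(t)[197,270],hsv(t)[193,290])
E
```

```text
17.48 [ 530.6 -139.6  151.5] yaw 16.09 [ 0.0031 -0.0004] 0.0601 [-1.  -0.5 -1. ]
[17 25 90] [ 4 23 90]
```

View pics/mk.png

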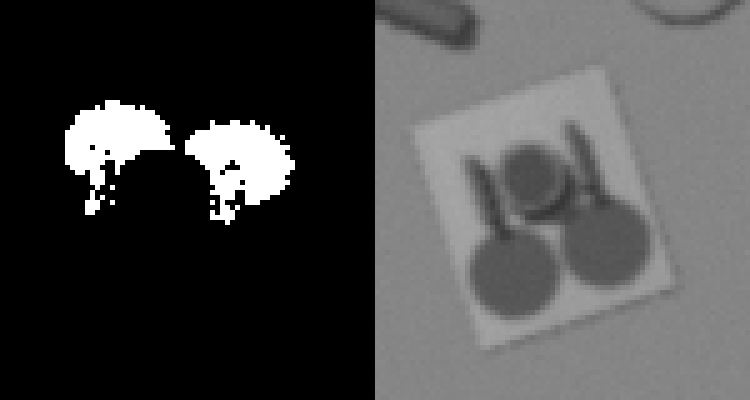

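View pics/s10.png

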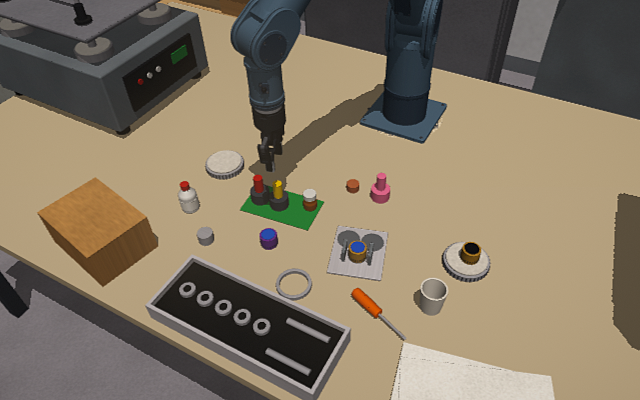

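```bash
python3 - <<'E'
from st import *
T=load('t10.png');S=load('s10.png')
g=cv2.cvtColor(T['frame'],cv2.COLOR_RGB2GRAY)
m=(cv2.GaussianBlur(g,(3,3),0)<118).astype(np.uint8)*255
for n,box in(('yel',(262,191,279,211)),('red',(281,186,298,205))):
    k=np.zeros_like(m);u0,v0,u1,v1=box;k[v0:v1,u0:u1]=m[v0:v1,u0:u1]; 
    k=cv2.morphologyEx(k,cv2.MORPH_OPEN,cv2.getStructuringElement(2,(7,7)))
    ct=max(cv2.findContours(k,0,1)[0],key=cv2.contourArea); c,r=cv2.minEnclosingCircle(ct); x,y,w,h=cv2.boundingRect(ct); ce,a=cen(k)
    print(n,c,r,(x,y,w,h),ce,(ray(T,*c,.008)*1e3).round(1),(ray(T,*ce,.008)*1e3).round(1))
# scene marks: fit ellipse on outer contour arc points not adjacent to wall/holder
for nm,c,b,th in(('S',S,(322,220,395,285),40),('T',T,(248,155,310,220),60)):
    H=hsv(c); k0=((H[...,1]<(45 if nm=='S' else 55))).astype(np.uint8)*255
    k=np.zeros_like(k0);u0,v0,u1,v1=b;k[v0:v1,u0:u1]=k0[v0:v1,u0:u1]
    ct=max(cv2.findContours(k,0,1)[0],key=cv2.contourArea); h=cv2.convexHull(ct); p=cv2.approxPolyDP(h,3,True)[:,0]
    W=np.array([ray(c,*q,.008)[:2]*1e3 for q in p]); print(nm,p.tolist(),W.round(0).tolist(),W.mean(0).round(1))
    if len(W)==4: print([np.degrees(np.arctan2(*(W[(i+1)%4]-W[i])[::-1])).round(1) for i in range(4)],[np.linalg.norm(W[(i+1)%4]-W[i]).round(0) for i in range(4)])
# model rack yaw=16.2 origin
M=np.array([545.,109.15]);th=np.radians(16.15);x=np.array([np.cos(th),np.sin(th)]); O=M+34*x; print('O',O,'holder',O+15*x)
ct,k=blob(S,(105,150,60),(122,255,255),(340,235,375,270)); ce,a=cen(k);print((ray(S,*ce,.0435)*1e3).round(1))
ct,k=blob(T,(105,150,50),(122,255,255),(262,170,290,195)); ce,a=cen(k);print((ray(T,*ce,.0435)*1e3).round(1))
E
```

```text
yel (272.4263916015625, 199.3650360107422) 8.752087593078613 (264, 191, 15, 18) [271.59360731 199.21917808] [536.1 138.    8. ] [536.6 140.6   8. ]
red (289.5, 193.5) 9.300638198852539 (281, 186, 17, 17) [289.5720339  193.34322034] [553.4  84.6   8. ] [553.9  84.3   8. ]
S [[338, 226], [387, 232], [380, 280], [327, 272]] [[527.0, 36.0], [487.0, 156.0], [631.0, 202.0], [668.0, 81.0]] [578.3 118.8]
[np.float64(108.4), np.float64(17.7), np.float64(-72.7), np.float64(-162.4)] [np.float64(126.0), np.float64(151.0), np.float64(126.0), np.float64(148.0)]
T [[290, 158], [304, 202], [266, 214], [252, 170]] [[665.0, 81.0], [526.0, 40.0], [491.0, 159.0], [630.0, 201.0]] [577.9 120.1]
[np.float64(-163.4), np.float64(106.4), np.float64(16.9), np.float64(-73.5)] [np.float64(145.0), np.float64(124.0), np.float64(145.0), np.float64(125.0)]
O [577.65825071 118.60720151] holder [592.0663025  122.77949629]
[591.5 122.5  43.5]
[592.5 124.1  43.5]
```

{"op": "carry_out", "data": {
  "motion": [
    [2,8,0,0,0,0],
    [4,16,0,0,0,0],
    [5,24,0,0,0,0],
    [7,28,0,0,0,0],
    [7,30,0,0,0,0],
    [7,30,0,0,0,0],
    [7,30,0,0,0,0],
    [7,28,0,0,0,0],
    [6,26,0,0,0,0],
    [5,20,0,0,0,0],
    [3,14,0,0,0,0],
    [1.5,6,0,0,0,0]
  ],
  "hand": 64
}}

```text
clock: 18.58
tool_pos: [0.5904, 0.124, 0.1481]
tool_rot: [[-0.281, 0.96, -0.002], [0.96, 0.281, 0.001], [0.001, -0.001, -1.0]]
wrist_force: [-0.4, 0.8, -0.3]
width: 0.0638
```

{"op": "carry_out", "data": {
  "motion": [
    [0,2,0,0,0,0],
    [0,0,-6,0,0,0],
    [0,0,-14,0,0,0],
    [0,0,-18,0,0,0],
    [0,0,-18,0,0,0],
    [0,0,-14,0,0,0],
    [0,0,-8,0,0,0],
    [0,0,-3,0,0,0],
    [0,0,0,0,0,0],
    [0,0,0,0,0,0],
    [0,0,0,0,0,0]
  ]
}}

```text
clock: 19.5
tool_pos: [0.5918, 0.1228, 0.0692]
tool_rot: [[-0.277, 0.961, 0.002], [0.961, 0.277, 0.0], [-0.0, 0.002, -1.0]]
wrist_force: [-0.1, 0.3, -0.2]
width: 0.064
```

```bash
python3 - <<'E'
from st import *
st()
s=save('scene','s11.png')['frame']
cv2.imwrite('pics/c11.png',cv2.resize(s[170:290,300:420],None,fx=4.5,fy=4.5)[:,:,::-1])
E
```

```text
19.5 [591.8 122.8  69.2] yaw 16.09 [0.0016 0.0004] 0.064 [-0.1  0.3 -0.2]
```

View pics/c11.png

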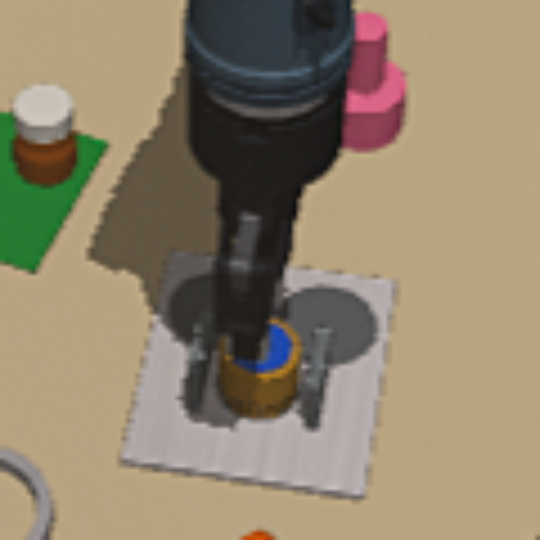

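{"op": "carry_out", "data": {
  "motion": [
    [0,0,-5,0,0,0],
    [0,0,-8,0,0,0],
    [0,0,-8,0,0,0],
    [0,0,-8,0,0,0],
    [0,0,-8,0,0,0],
    [0,0,-7,0,0,0],
    [0,0,-5,0,0,0],
    [0,0,-3,0,0,0],
    [0,0,-2,0,0,0],
    [0,0,0,0,0,0],
    [0,0,0,0,0,0]
  ]
}}

```text
clock: 20.47
tool_pos: [0.5912, 0.1228, 0.0144]
tool_rot: [[-0.277, 0.961, 0.0], [0.961, 0.277, 0.0], [-0.0, 0.0, -1.0]]
wrist_force: [-0.2, 0.1, -0.4]
width: 0.0642
```

```bash
python3 - <<'E'
from st import *
st()
s=save('scene','s12.png')['frame']
cv2.imwrite('pics/c12.png',cv2.resize(s[190:290,310:410],None,fx=5.5,fy=5.5)[:,:,::-1])
E
```

```text
20.47 [591.2 122.8  14.4] yaw 16.1 [0.0003 0.    ] 0.0642 [-0.2  0.1 -0.4]
```

View pics/c12.png

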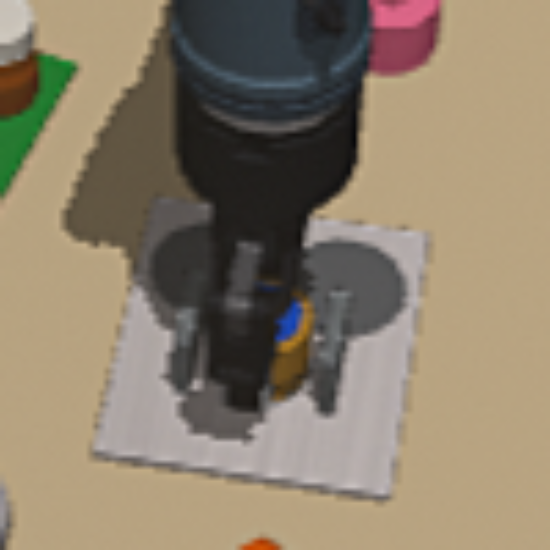

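{"op": "carry_out", "data": {
  "motion": [
    [0,0,-2,0,0,0],
    [0,0,0,0,0,0],
    [0,0,0,0,0,0]
  ]
}}

```text
clock: 20.77
tool_pos: [0.591, 0.1228, 0.0123]
tool_rot: [[-0.277, 0.961, 0.0], [0.961, 0.277, 0.0], [0.0, 0.0, -1.0]]
wrist_force: [0.4, -0.4, 0.1]
width: 0.0643
```

{"op": "carry_out", "data": {
  "motion": [
    [0,0,0,0,0,0],
    [0,0,0,0,0,0],
    [0,0,0,0,0,0],
    [0,0,0,0,0,0],
    [0,0,0,0,0,0],
    [0,0,0,0,0,0],
    [0,0,0,0,0,0]
  ],
  "hand": 34
}}

```text
clock: 21.35
tool_pos: [0.5917, 0.1229, 0.0129]
tool_rot: [[-0.277, 0.961, 0.001], [0.961, 0.277, 0.0], [-0.0, 0.001, -1.0]]
wrist_force: [-0.6, -0.5, 6.2]
width: 0.0423
```

{"op": "carry_out", "data": {
  "motion": [
    [0,0,2,0,0,0],
    [0,0,4,0,0,0],
    [0,0,8,0,0,0],
    [0,0,10,0,0,0],
    [0,0,6,0,0,0],
    [0,0,0,0,0,0],
    [0,0,0,0,0,0]
  ]
}}

```text
clock: 21.93
tool_pos: [0.5914, 0.1229, 0.043]
tool_rot: [[-0.277, 0.961, 0.001], [0.961, 0.277, 0.0], [-0.0, 0.001, -1.0]]
wrist_force: [0.3, 0.3, -2.9]
width: 0.0426
```

```bash
python3 - <<'E'
from st import *
st()
s=save('scene','s13.png')['frame']
cv2.imwrite('pics/c13.png',cv2.resize(s[190:290,310:410],None,fx=5.5,fy=5.5)[:,:,::-1])
E
```

```text
21.93 [591.4 122.9  43. ] yaw 16.1 [0.0012 0.0003] 0.0426 [ 0.3  0.3 -2.9]
```

View pics/c13.png

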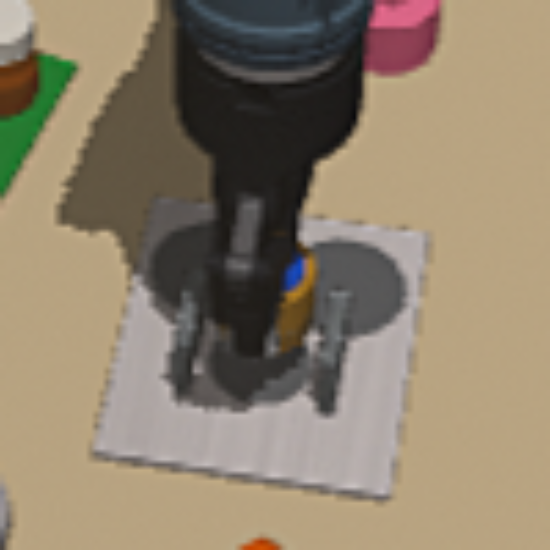

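{"op": "carry_out", "data": {
  "motion": [
    [0,0,6,0,0,0],
    [0,0,14,0,0,0],
    [0,0,20,0,0,0],
    [0,0,22,0,0,0],
    [0,0,20,0,0,0],
    [0,0,16,0,0,0],
    [0,-4,9,0,0,0],
    [-3,-12,0,0,0,0],
    [-5,-20,0,0,0,0],
    [-6,-26,0,0,0,0],
    [-7,-28,0,0,0,0],
    [-7,-28,0,0,0,0]
  ]
}}

```text
clock: 22.98
tool_pos: [0.5614, 0.0025, 0.1484]
tool_rot: [[-0.277, 0.961, -0.002], [0.961, 0.277, -0.001], [-0.0, -0.002, -1.0]]
wrist_force: [0.5, -0.1, -2.6]
width: 0.0425
```

{"op": "carry_out", "data": {
  "motion": [
    [-7,-28,0,0,0,0],
    [-7,-28,0,0,0,0],
    [-7,-28,0,0,0,0],
    [-7,-28,0,0,0,0],
    [-7,-28,0,0,0,0],
    [-7,-28,0,0,0,0],
    [-7,-28,0,0,0,0],
    [-7,-28,0,0,0,0],
    [-7,-28,0,0,0,0],
    [-7,-28,0,0,0,0],
    [-7,-26,0,0,0,0],
    [-6,-24,0,0,0,0]
  ]
}}

```text
clock: 23.98
tool_pos: [0.4773, -0.3276, 0.1484]
tool_rot: [[-0.275, 0.961, -0.002], [0.961, 0.275, 0.0], [0.001, -0.002, -1.0]]
wrist_force: [0.3, -0.3, -2.3]
width: 0.0423
```

{"op": "carry_out", "data": {
  "motion": [
    [-5,-20,0,0,0,0],
    [-3,-12,0,0,0,0],
    [-1,-6,0,0,0,0],
    [0,-2,0,0,0,0],
    [0,0,0,0,0,0],
    [0,0,0,0,0,0]
  ]
}}

```text
clock: 24.48
tool_pos: [0.4716, -0.3636, 0.149]
tool_rot: [[-0.279, 0.96, -0.0], [0.96, 0.279, 0.001], [0.001, 0.0, -1.0]]
wrist_force: [1.2, 1.1, -2.8]
width: 0.0426
```

{"op": "carry_out", "data": {
  "motion": [
    [0,0,-6,0,0,0],
    [0,0,-14,0,0,0],
    [0,0,-18,0,0,0],
    [0,0,-18,0,0,0],
    [0,0,-18,0,0,0],
    [0,0,-14,0,0,0],
    [0,0,-10,0,0,0],
    [0,0,-8,0,0,0],
    [0,0,-5,0,0,0],
    [0,0,0,0,0,0],
    [0,0,0,0,0,0],
    [0,0,0,0,0,0]
  ]
}}

```text
clock: 25.48
tool_pos: [0.4716, -0.3657, 0.0391]
tool_rot: [[-0.277, 0.961, 0.001], [0.961, 0.277, -0.001], [-0.001, 0.001, -1.0]]
wrist_force: [0.9, 0.1, -2.3]
width: 0.0424
```

```bash
python3 - <<'E'
from st import *
st()
s=save('scene','s14.png')['frame']
cv2.imwrite('pics/c14.png',cv2.resize(s[110:230,180:330],None,fx=4.5,fy=4.5)[:,:,::-1])
E
```

```text
25.48 [ 471.6 -365.7   39.1] yaw 16.1 [ 0.0012 -0.0008] 0.0424 [ 0.9  0.1 -2.3]
```

View pics/c14.png

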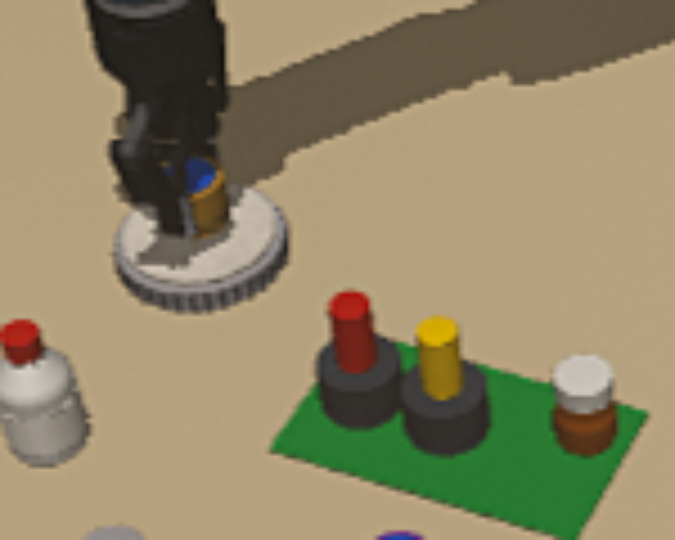

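Both weights stand upright on the mat, and the holder is over the white top. I lower it the remaining 12 mm.

{"op": "carry_out", "data": {
  "motion": [
    [0,0.5,-4,0,0,0],
    [0,0,-4,0,0,0],
    [0,0,-2,0,0,0],
    [0,0,-1,0,0,0],
    [0,0,-1,0,0,0],
    [0,0,0,0,0,0],
    [0,0,0,0,0,0]
  ]
}}

```text
clock: 26.12
tool_pos: [0.4708, -0.3644, 0.0269]
tool_rot: [[-0.277, 0.961, -0.0], [0.961, 0.277, 0.001], [0.001, -0.0, -1.0]]
wrist_force: [-3.4, 2.5, 5.7]
width: 0.0424
```

```bash
python3 - <<'E'
from st import *
st()
E
```

```text
26.12 [ 470.8 -364.4   26.9] yaw 16.1 [-0.0004  0.001 ] 0.0424 [-3.4  2.5  5.7]
```

{"op": "carry_out", "data": {
  "motion": [
    [0,0,0,0,0,0],
    [0,0,0,0,0,0],
    [0,0,0,0,0,0],
    [0,0,0,0,0,0],
    [0,0,0,0,0,0],
    [0,0,4,0,0,0],
    [0,0,10,0,0,0],
    [0,0,18,0,0,0],
    [0,0,24,0,0,0],
    [0,0,26,0,0,0],
    [0,0,24,0,0,0],
    [0,0,16,0,0,0]
  ],
  "hand": 64
}}

```text
clock: 27.12
tool_pos: [0.4718, -0.3656, 0.1517]
tool_rot: [[-0.277, 0.961, 0.003], [0.961, 0.277, -0.002], [-0.003, 0.002, -1.0]]
wrist_force: [0.5, 0.3, 0.2]
width: 0.0635
```

{"op": "carry_out", "data": {
  "motion": [
    [0,8,0,0,0,0],
    [5,14,0,0,0,0],
    [8,20,0,0,0,0],
    [10,24,0,0,0,0],
    [10,26,0,0,0,0],
    [10,26,0,0,0,0],
    [8,24,0,0,0,0],
    [6,16,0,0,0,0],
    [2,6,0,0,0,0],
    [0,2,0,0,0,0],
    [0,0,0,0,0,0]
  ],
  "hand": 60
}}

```text
clock: 28.03
tool_pos: [0.5295, -0.1991, 0.1482]
tool_rot: [[-0.277, 0.961, -0.0], [0.961, 0.277, -0.0], [-0.0, -0.001, -1.0]]
wrist_force: [0.0, 0.5, 0.4]
width: 0.0598
```

```bash
python3 - <<'E'
from st import *
st()
S=save('scene','s15.png');T=save('top','t15.png')
for c,b,lo in((S,(200,140,250,185),60),(T,(415,195,460,240),40)):
    ct,k=blob(c,(105,150,lo),(122,255,255),b); ce,a=cen(k);print(ce,a,(ray(c,*ce,.0575)*1e3).round(1))
a=cv2.resize(S['frame'][130:230,190:330],None,fx=3.5,fy=3.5)
b=cv2.resize(T['frame'][165:245,400:470],None,fx=4,fy=4)
o=np.zeros((350,a.shape[1]+b.shape[1],3),np.uint8);o[:a.shape[0],:a.shape[1]]=a;o[:b.shape[0],a.shape[1]:]=b
cv2.imwrite('pics/c15.png',o[:,:,::-1])
E
```

```text
28.03 [ 529.5 -199.1  148.2] yaw 16.1 [-0.0005 -0.0004] 0.0598 [0.  0.5 0.4]
[222.703125 151.890625] 64 [ 468.6 -365.7   57.5]
[438.97101449 217.14492754] 69 [ 469.1 -363.7   57.5]
```

View pics/c15.png

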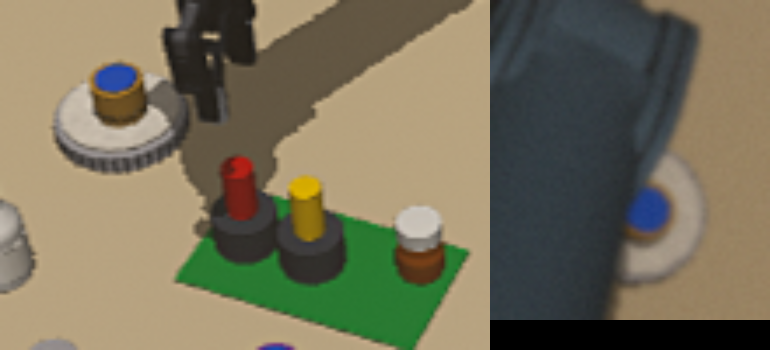

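{"op": "carry_out", "data": {
  "motion": [
    [4,0,0,0,0,0],
    [2,0,-8,0,0,0],
    [0,0,-14,0,0,0],
    [0,0,-16,0,0,0],
    [0,0,-16,0,0,0],
    [0,0,-14,0,0,0],
    [0,0,-10,0,0,0],
    [0,0,-8,0,0,0],
    [0,0,-5,0,0,0],
    [0,0,-2,0,0,0],
    [0,0,0,0,0,0],
    [0,0,0,0,0,0]
  ]
}}

```text
clock: 29.13
tool_pos: [0.5364, -0.1989, 0.0557]
tool_rot: [[-0.277, 0.961, 0.001], [0.961, 0.277, -0.0], [-0.0, 0.001, -1.0]]
wrist_force: [0.1, -0.1, 0.1]
width: 0.0603
```

```bash
python3 - <<'E'
from st import *
st()
E
```

```text
29.13 [ 536.4 -198.9   55.7] yaw 16.1 [ 0.0008 -0.0002] 0.0603 [ 0.1 -0.1  0.1]
```

{"op": "carry_out", "data": {
  "motion": [
    [0,0,0,0,0,0],
    [0,0,0,0,0,0],
    [0,0,0,0,0,0],
    [0,0,0,0,0,0],
    [0,0,0,0,0,0],
    [0,0,0,0,0,0],
    [0,0,0,0,0,0],
    [0,0,3,0,0,0],
    [0,0,6,0,0,0],
    [0,0,10,0,0,0],
    [0,0,14,0,0,0],
    [0,0,16,0,0,0]
  ],
  "hand": 15
}}

```text
clock: 30.13
tool_pos: [0.5353, -0.1985, 0.1047]
tool_rot: [[-0.277, 0.961, -0.002], [0.961, 0.277, 0.0], [0.001, -0.001, -1.0]]
wrist_force: [0.8, -0.1, -5.0]
width: 0.0232
```

{"op": "carry_out", "data": {
  "motion": [
    [0,0,18,0,0,0],
    [0,0,16,0,0,0],
    [0,0,12,0,0,0],
    [0,4,6,0,0,0],
    [1,12,0,0,0,0],
    [1,20,0,0,0,0],
    [1.5,24,0,0,0,0],
    [2,26,0,0,0,0],
    [2,26,0,0,0,0],
    [2,26,0,0,0,0],
    [2,26,0,0,0,0],
    [1.5,26,0,0,0,0]
  ]
}}

```text
clock: 31.13
tool_pos: [0.5479, -0.006, 0.1552]
tool_rot: [[-0.278, 0.96, -0.002], [0.96, 0.278, 0.0], [0.001, -0.002, -1.0]]
wrist_force: [1.0, 0.3, -5.1]
width: 0.0231
```

{"op": "carry_out", "data": {
  "motion": [
    [1.5,26,0,0,0,0],
    [1.5,24,0,0,0,0],
    [1,20,0,0,0,0],
    [0,12,0,0,0,0],
    [0,6,0,0,0,0],
    [0,0,0,0,0,0],
    [0,0,0,0,0,0],
    [0,0,0,0,0,0]
  ]
}}

```text
clock: 31.8
tool_pos: [0.5529, 0.0773, 0.1562]
tool_rot: [[-0.275, 0.961, -0.0], [0.961, 0.275, -0.001], [-0.001, -0.001, -1.0]]
wrist_force: [0.3, -0.1, -4.2]
width: 0.0229
```

```bash
python3 - <<'E'
from st import *
st()
s=save('scene','s16.png')['frame']
cv2.imwrite('pics/c16.png',cv2.resize(s[130:290,220:400],None,fx=3.5,fy=3.5)[:,:,::-1])
E
```

```text
31.8 [552.9  77.3 156.2] yaw 15.97 [-0.0002 -0.0011] 0.0229 [ 0.3 -0.1 -4.2]
```

View pics/c16.png

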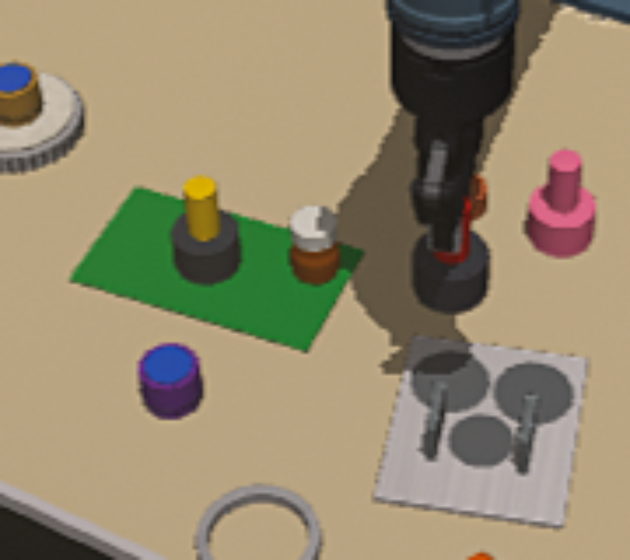

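{"op": "carry_out", "data": {
  "motion": [
    [0,0,-6,0,0,0],
    [0,0,-14,0,0,0],
    [0,0,-16,0,0,0],
    [0,0,-16,0,0,0],
    [0,0,-14,0,0,0],
    [0,0,-8,0,0,0],
    [0,0,-4,0,0,0],
    [0,0,0,0,0,0],
    [0,0,0,0,0,0],
    [0,0,0,0,0,0],
    [0,0,0,0,0,0],
    [0,0,0,0,0,0]
  ]
}}

```text
clock: 32.85
tool_pos: [0.5535, 0.0793, 0.0789]
tool_rot: [[-0.277, 0.961, 0.001], [0.961, 0.277, 0.0], [-0.0, 0.001, -1.0]]
wrist_force: [0.4, 0.1, -4.5]
width: 0.0231
```

```bash
python3 - <<'E'
from st import *
st()
E
```

```text
32.85 [553.5  79.3  78.9] yaw 16.11 [0.0012 0.0003] 0.0231 [ 0.4  0.1 -4.5]
```

Pose matches the original grasp (553.5, 79.3). I lower to about 59.5.

{"op": "carry_out", "data": {
  "motion": [
    [0,0,-4,0,0,0],
    [0,0,-6,0,0,0],
    [0,0,-4,0,0,0],
    [0,0,-2,0,0,0],
    [0,0,-2,0,0,0],
    [0,0,-1,0,0,0],
    [0,0,0,0,0,0],
    [0,0,0,0,0,0]
  ]
}}

```text
clock: 33.52
tool_pos: [0.5527, 0.0792, 0.06]
tool_rot: [[-0.277, 0.961, -0.001], [0.961, 0.277, 0.0], [0.001, -0.001, -1.0]]
wrist_force: [-3.6, -0.6, 5.7]
width: 0.0229
```

{"op": "carry_out", "data": {
  "motion": [
    [0,0,0,0,0,0],
    [0,0,0,0,0,0],
    [0,0,0,0,0,0],
    [0,0,0,0,0,0],
    [0,0,4,0,0,0],
    [0,0,8,0,0,0],
    [0,0,14,0,0,0],
    [0,0,18,0,0,0],
    [0,0,18,0,0,0],
    [0,0,16,0,0,0],
    [0,0,10,0,0,0],
    [0,0,4,0,0,0]
  ],
  "hand": 60
}}

```text
clock: 34.52
tool_pos: [0.5541, 0.0794, 0.1533]
tool_rot: [[-0.277, 0.961, 0.003], [0.961, 0.277, 0.001], [-0.0, 0.003, -1.0]]
wrist_force: [1.4, 0.4, -0.5]
width: 0.0604
```

{"op": "carry_out", "data": {
  "motion": [
    [-1,-8,0,0,0,0],
    [-2,-16,0,0,0,0],
    [-2,-22,0,0,0,0],
    [-3,-26,0,0,0,0],
    [-3,-28,0,0,0,0],
    [-3,-28,0,0,0,0],
    [-3,-28,0,0,0,0],
    [-2,-24,0,0,0,0],
    [-2,-20,0,0,0,0],
    [-1,-12,0,0,0,0],
    [-1,-6.5,0,0,0,0],
    [0,0,0,0,0,0]
  ]
}}

```text
clock: 35.52
tool_pos: [0.5293, -0.1406, 0.1508]
tool_rot: [[-0.275, 0.961, -0.001], [0.961, 0.275, -0.0], [-0.0, -0.001, -1.0]]
wrist_force: [-0.1, -0.5, 0.7]
width: 0.0604
```

{"op": "carry_out", "data": {
  "motion": [
    [0,0,-8,0,0,0],
    [0,0,-14,0,0,0],
    [0,0,-16,0,0,0],
    [0,0,-14,0,0,0],
    [0,0,-6,0,0,0],
    [0,0,0,0,0,0],
    [0,0,0,0,0,0],
    [0,0,0,0,0,0]
  ]
}}

```text
clock: 36.18
tool_pos: [0.5306, -0.1389, 0.0939]
tool_rot: [[-0.278, 0.961, 0.001], [0.961, 0.278, -0.0], [-0.0, 0.001, -1.0]]
wrist_force: [0.1, -0.5, 0.6]
width: 0.0601
```

```bash
python3 - <<'E'
from st import *
st()
S=save('scene','s17.png'); s=S['frame']
cv2.imwrite('pics/c17.png',cv2.resize(s[130:290,220:400],None,fx=3.5,fy=3.5)[:,:,::-1])
ct,k=blob(S,(0,170,150),(8,255,255),(335,205,360,245));ce,a=cen(k);print(ce,a,(ray(S,*ce,.088)*1e3).round(1))
E
```

```text
36.18 [ 530.6 -138.9   93.9] yaw 16.14 [ 0.001 -0.   ] 0.0601 [ 0.1 -0.5  0.6]
[349.         216.81818182] 55 [551.4  79.4  88. ]
```

View pics/c17.png

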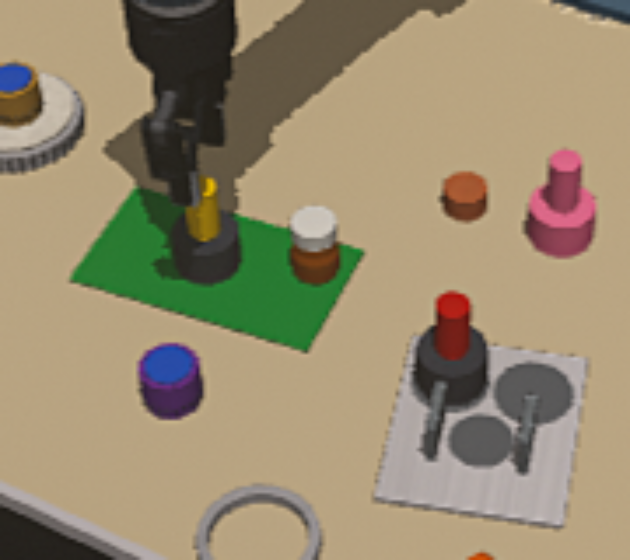

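{"op": "carry_out", "data": {
  "motion": [
    [-0.5,-0.5,-8,0,0,0],
    [0,0,-10,0,0,0],
    [0,0,-10,0,0,0],
    [0,0,-6,0,0,0],
    [0,0,-3,0,0,0],
    [0,0,-1,0,0,0],
    [0,0,0,0,0,0],
    [0,0,0,0,0,0],
    [0,0,0,0,0,0]
  ]
}}

```text
clock: 36.98
tool_pos: [0.5298, -0.1399, 0.0556]
tool_rot: [[-0.277, 0.961, 0.001], [0.961, 0.277, -0.0], [-0.0, 0.001, -1.0]]
wrist_force: [-0.2, 0.0, -0.4]
width: 0.0598
```

{"op": "carry_out", "data": {
  "motion": [
    [0,0,0,0,0,0],
    [0,0,0,0,0,0],
    [0,0,0,0,0,0],
    [0,0,0,0,0,0],
    [0,0,0,0,0,0],
    [0,0,0,0,0,0],
    [0,0,0,0,0,0]
  ],
  "hand": 15
}}

```text
clock: 37.57
tool_pos: [0.53, -0.1397, 0.0557]
tool_rot: [[-0.277, 0.961, 0.001], [0.961, 0.277, -0.0], [-0.0, 0.001, -1.0]]
wrist_force: [0.1, 0.8, 5.3]
width: 0.0232
```

{"op": "carry_out", "data": {
  "motion": [
    [0,0,3,0,0,0],
    [0,0,6,0,0,0],
    [0,0,12,0,0,0],
    [0,0,16,0,0,0],
    [0,0,18,0,0,0],
    [0,0,18,0,0,0],
    [0,0,16,0,0,0],
    [0,0,10,0,0,0],
    [0,4,2,0,0,0],
    [0,12,0,0,0,0],
    [0,20,0,0,0,0],
    [0.5,24,0,0,0,0]
  ]
}}

```text
clock: 38.57
tool_pos: [0.5288, -0.0792, 0.1553]
tool_rot: [[-0.275, 0.961, -0.002], [0.961, 0.275, -0.0], [0.0, -0.002, -1.0]]
wrist_force: [0.8, 2.0, -5.0]
width: 0.0228
```

{"op": "carry_out", "data": {
  "motion": [
    [1,26,0,0,0,0],
    [1,26,0,0,0,0],
    [1,26,0,0,0,0],
    [1,26,0,0,0,0],
    [1,26,0,0,0,0],
    [0.5,26,0,0,0,0],
    [0.5,24,0,0,0,0],
    [0,20,0,0,0,0],
    [0,12,0,0,0,0],
    [0,6,0,0,0,0],
    [0,0,0,0,0,0],
    [0,0,0,0,0,0]
  ]
}}

```text
clock: 39.57
tool_pos: [0.5357, 0.1372, 0.1559]
tool_rot: [[-0.277, 0.961, -0.001], [0.961, 0.277, -0.001], [-0.001, -0.001, -1.0]]
wrist_force: [-0.3, -0.7, -5.1]
width: 0.0231
```

{"op": "carry_out", "data": {
  "motion": [
    [0,0,-6,0,0,0],
    [0,0,-14,0,0,0],
    [0,0,-16,0,0,0],
    [0,0,-16,0,0,0],
    [0,0,-14,0,0,0],
    [0,0,-8,0,0,0],
    [0,0,-4,0,0,0],
    [0,0,0,0,0,0],
    [0,0,0,0,0,0],
    [0,0,0,0,0,0],
    [0,0,0,0,0,0],
    [0,0,0,0,0,0]
  ]
}}

```text
clock: 40.57
tool_pos: [0.5365, 0.1384, 0.0789]
tool_rot: [[-0.277, 0.961, 0.001], [0.961, 0.277, 0.0], [0.0, 0.001, -1.0]]
wrist_force: [0.1, -0.0, -5.1]
width: 0.0232
```

```bash
python3 - <<'E'
from st import *
st()
E
```

```text
40.57 [536.5 138.4  78.9] yaw 16.1 [0.0011 0.0004] 0.0232 [ 0.1 -0.  -5.1]
```

{"op": "carry_out", "data": {
  "motion": [
    [0,0,-4,0,0,0],
    [0,0,-6,0,0,0],
    [0,0,-4,0,0,0],
    [0,0,-2,0,0,0],
    [0,0,-2,0,0,0],
    [0,0,-1,0,0,0],
    [0,0,0,0,0,0],
    [0,0,0,0,0,0]
  ]
}}

```text
clock: 41.23
tool_pos: [0.5358, 0.1382, 0.0596]
tool_rot: [[-0.277, 0.961, -0.001], [0.961, 0.277, 0.0], [0.0, -0.001, -1.0]]
wrist_force: [-3.0, -0.4, 4.2]
width: 0.0231
```

{"op": "carry_out", "data": {
  "motion": [
    [0,0,0,0,0,0],
    [0,0,0,0,0,0],
    [0,0,0,0,0,0],
    [0,0,0,0,0,0],
    [0,0,4,0,0,0],
    [0,0,8,0,0,0],
    [0,0,14,0,0,0],
    [0,0,18,0,0,0],
    [0,0,18,0,0,0],
    [0,0,16,0,0,0],
    [0,0,14,0,0,0],
    [0,0,14,0,0,0]
  ],
  "hand": 60
}}

```text
clock: 42.23
tool_pos: [0.5363, 0.1383, 0.167]
tool_rot: [[-0.277, 0.961, 0.001], [0.961, 0.277, 0.0], [0.0, 0.001, -1.0]]
wrist_force: [-0.5, -0.1, 0.2]
width: 0.0602
```

{"op": "carry_out", "data": {
  "motion": [
    [-2,6,4,0,0,0],
    [-6,12,4,0,0,0],
    [-8,20,4,0,0,0],
    [-8,24,4,0,0,0],
    [-8,28,4,0,0,0],
    [-8,28,4,0,0,0],
    [-8,28,4,0,0,0],
    [-8,28,4,0,0,0],
    [-6,24,0,0,0,0],
    [-4,16,0,0,0,0],
    [-2,8,0,0,0,0],
    [0,0,0,0,0,0]
  ]
}}

```text
clock: 43.23
tool_pos: [0.4667, 0.3625, 0.197]
tool_rot: [[-0.281, 0.96, -0.001], [0.96, 0.281, 0.001], [0.001, -0.0, -1.0]]
wrist_force: [-0.9, 0.6, 0.6]
width: 0.0599
```

{"op": "carry_out", "data": {
  "motion": [
    [-5,15,0,0,0,0],
    [-10,25,0,0,0,0],
    [-10,25,0,0,0,0],
    [-10,25,0,0,0,0],
    [-10,25,0,0,0,0],
    [-5,15,0,0,0,0],
    [0,0,0,0,0,0],
    [0,0,0,0,0,0],
    [0,0,0,0,0,0]
  ]
}}

```text
clock: 43.98
tool_pos: [0.4194, 0.4883, 0.1972]
tool_rot: [[-0.275, 0.961, 0.001], [0.961, 0.275, -0.002], [-0.002, 0.0, -1.0]]
wrist_force: [0.4, -0.4, -0.4]
width: 0.0596
```

```bash
python3 - <<'E'
from st import *
st()
S=save('scene','s18.png');T=save('top','t18.png')
def d(n,c,lo,hi,b,z):
    try: ct,k=blob(c,lo,hi,b); ce,a=cen(k);print(n,ce.round(1),a,(ray(c,*ce,z)*1e3).round(1))
    except ValueError: print(n,'none')
d('redS',S,(0,170,150),(8,255,255),(335,205,360,245),.088)
d('redT',T,(0,180,125),(8,255,255),(280,180,300,203),.088)
d('yelS',S,(20,180,180),(32,255,255),(362,210,388,250),.088)
d('yelT',T,(20,180,130),(32,255,255),(260,185,282,210),.088)
d('hS',S,(105,150,60),(122,255,255),(200,140,250,185),.0575)
d('hT',T,(105,150,50),(122,255,255),(415,195,460,240),.0575)
d('jarS',S,(0,0,130),(40,70,255),(300,185,320,198),.056)
d('jarT',T,(0,0,130),(40,70,255),(330,200,348,218),.056)
# table via outer silhouette in top: white+ring (non-bench)
H=hsv(T); print(H[217,450:462].tolist(),H[217,410:424].tolist())
for nm,c,b in(('S',S,(200,140,250,185)),('T',T,(412,195,460,240))):
    ct,k=blob(c,(0,0,110),(179,50,255),b); h=cv2.convexHull(ct); e=cv2.fitEllipse(h); print('table',nm,e,(ray(c,*e[0],.022)*1000).round(1))
a=cv2.resize(S['frame'][140:200,195:255],None,fx=6,fy=6,interpolation=0)
b=cv2.resize(T['frame'][190:245,405:465],None,fx=6,fy=6,interpolation=0)
o=np.zeros((360,a.shape[1]+b.shape[1],3),np.uint8);o[:a.shape[0],:a.shape[1]]=a;o[:b.shape[0],a.shape[1]:]=b
cv2.imwrite('pics/c18.png',o[:,:,::-1])
E
```

```text
43.98 [419.4 488.3 197.2] yaw 15.97 [ 0.0007 -0.0015] 0.0596 [ 0.4 -0.4 -0.4]
redS [349.1 216.6] 55 [550.6  79.2  88. ]
redT [288.8 191.2] 39 [552.8  80.6  88. ]
yelS [373.3 220.5] 58 [535.2 136.2  88. ]
yelT [269.3 197.1] 45 [536.7 137.9  88. ]
hS [222.7 151.9] 62 [ 468.6 -365.7   57.5]
hT [438.9 217. ] 67 [ 469.6 -363.4   57.5]
jarS [309.2 192.9] 108 [497.1 -64.1  56. ]
jarT [337.6 209.3] 88 [498.7 -61.9  56. ]
[[17, 49, 162], [18, 47, 157], [16, 47, 145], [16, 50, 127], [16, 76, 131], [17, 90, 144], [17, 91, 146], [18, 93, 146], [19, 93, 146], [18, 92, 142], [17, 88, 145], [18, 93, 146]] [[18, 89, 144], [18, 91, 143], [17, 91, 148], [19, 93, 145], [18, 91, 146], [19, 86, 140], [19, 92, 133], [18, 81, 110], [17, 43, 94], [14, 25, 110], [14, 40, 122], [14, 48, 138], [18, 52, 152], [16, 49, 156]]
table S ((223.8723907470703, 162.47901916503906), (24.02750015258789, 38.12084197998047), 80.27861785888672) [ 473.9 -364.5   22. ]
table T ((436.0477294921875, 217.26513671875), (33.29812240600586, 34.81931686401367), 146.36817932128906) [ 469.8 -365.3   22. ]
```

View pics/c18.png

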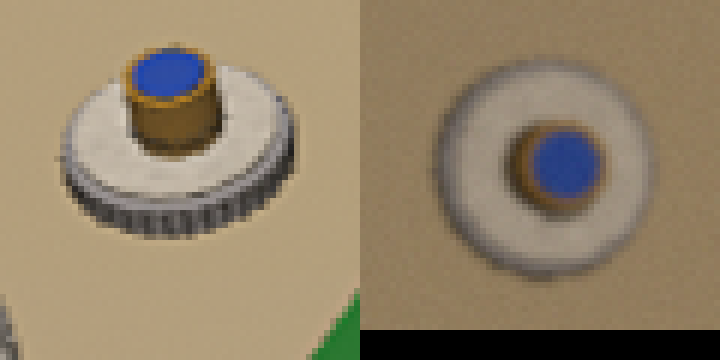

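View pics/s18.png

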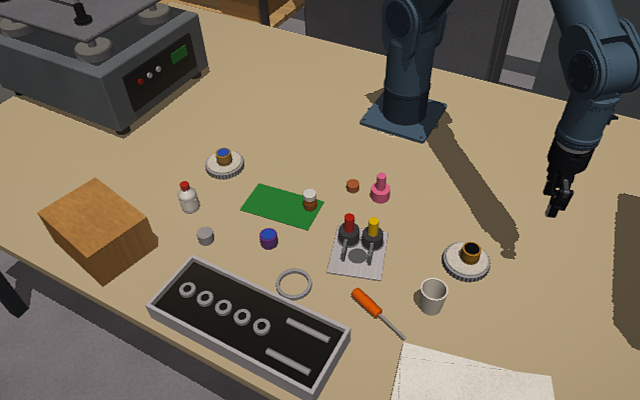

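```bash
python3 - <<'E'
from st import *
S=load('scene0.png');T=load('top0.png')
a=np.linspace(0,2*np.pi,90,endpoint=False)
for nm,c,b,th in(('S',S,(200,140,250,190),178),('T',T,(412,195,460,240),140)):
    H=cv2.resize(c['frame'],None,fx=4,fy=4,interpolation=cv2.INTER_CUBIC); H=cv2.cvtColor(H,cv2.COLOR_RGB2HSV)
    m=((H[...,1]<62)&(H[...,2]>th)).astype(np.uint8)*255; k=np.zeros_like(m); u0,v0,u1,v1=[4*i for i in b]; k[v0:v1,u0:u1]=m[v0:v1,u0:u1]
    k=cv2.morphologyEx(k,cv2.MORPH_OPEN,np.ones((7,7),np.uint8))
    ct=max(cv2.findContours(k,0,1)[0],key=cv2.contourArea); e=cv2.fitEllipse(cv2.convexHull(ct)); p=[(e[0][i]+.5)/4-.5 for i in(0,1)]
    print(nm,p,[x/4 for x in e[1]],(ray(c,*p,.022)*1e3).round(1))
    q=proj(c,np.c_[.471+.049*np.cos(a),-.365+.049*np.sin(a),np.full(90,.022)]).astype(np.float32); print(cv2.fitEllipse(q))
E
```

```text
S [223.62576293945312, 160.7177276611328] [21.615556716918945, 33.278472900390625] [ 468.  -369.9   22. ]
((224.30606079101562, 162.09368896484375), (21.868562698364258, 34.3620491027832), 79.8073501586914)
T [436.6349792480469, 217.28634643554688] [30.75448989868164, 31.347665786743164] [ 469.7 -367.1   22. ]
((435.9345703125, 216.9132080078125), (31.61221694946289, 32.20071792602539), 135.0113525390625)
```

```bash
python3 - <<'E'
from st import *
A=load('scene0.png')['frame'].astype(int);B=load('s18.png')['frame'].astype(int)
print('used',abs(A-B)[235:285,440:495].mean(),'jar',abs(A-B)[185:212,300:320].mean())
st(); print(ctrl.close_job())
E
```

```text
used 2.459636363636364 jar 1.7117283950617284
44.08 [419.4 488.3 197.4] yaw 15.93 [ 0.0005 -0.001 ] 0.06 [ 0.6 -0.4 -0.3]
the job is handed in; nothing more can be done
None
```

The job is done and handed in at 44 s, with no verdict reported. I moved both weights to the mat and stood the blue-topped holder on the empty abrading table. I then put the red and yellow weights back on their old places.

**Last checks:**
- **Weights:** both stand upright. Compared with the first pictures, red is about 1.2 mm nearer the robot and yellow about 0.4 mm off. I left the red offset, because regripping it risked more than it would gain.
- **Holder:** upright and about 2 mm or less from the middle of the table. My measurements of the table's centre disagreed by about 5 mm in the scene view and about 2 mm in the top view. The holder offset is against their average.
- **Jar and black-topped holder:** the jar measures the same as before within 0.3 mm. The picture around the black-topped holder shows no visible change.
- **Robot:** the gripper is open and clear of everything. The wrist forces I read stayed under 10 N.

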